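# Bring a tube rotator to its loading position, lock it and load the last tube

## Task

Load the last tube into the tube rotator: turn its rotor by the black knurled band until the red mark and the empty cradle face straight up, swing the green-knobbed locking lever down until its tooth is fully home in the notched disc, then lay the waiting tube from its blue rest lengthwise into the empty cradle, centred in its two forks, and let it go.

Things in the scene. Friction and masses are not known exactly. Their poses are not given: they have to be found in the camera images.
- rotator: White tube rotator, base 150 x 395 mm, 17 mm high; drive housing 129 mm high at its +y end, tailstock 107 mm high at its -y end. The rotor turns between their steel centres about a level axis along y, 95 mm above the bench at x = 0. Origin on the bench under it; x points to the back, y to the housing. A shelf hangs 0.61 m above the bench from 0.59 m ahead of the robot on: lean back there.
- rotor (a joint): Rotor angle about the rotator's +y, rad: 0 = red mark, disc notch and empty cradle straight up; negative = leaning to the front (-x, robot's side), as at the start (-0.78 to -0.42). Stays where left (0.06 N m friction). The lever's tooth enters the notch only within about 0.1 rad of 0.
- grip_band (a point): Centre of the black knurled grip band, on the rotor axis: cylinder 34 mm in diameter, 40 mm long along y, red line 6 mm wide along it as the mark. 30 mm to its -y side sits the notched disc, 60 mm in diameter, 10 mm thick. The raised lever behind the disc is in the way of a hand held upright over the band: reach in from the front, leaning 15 to 40 degrees. Axes turn with the rotor.
- empty_cradle (a point): Where the tube's middle belongs, 40 mm out from the rotor axis, 118 mm to the +y side of the band; z outward, y along the axis. Two white forks 56 mm apart (28 mm each side of it), 8 mm thick: slots 31 mm wide, flared, floor 14 mm below this point, prong ends 12 mm above. The other three cradles, 90 degrees apart, hold tubes fixed to the rotor.
- lock_lever (a joint): Locking lever's angle, rad: 0 = home, level, tooth in the notch; grows as the knob is raised, to 2.0 leaning back. Starts at 1.8 to 1.95; stays where left (0.06 N m friction). With the rotor off its mark the tooth rides on the disc's rim and the lever stops at about 0.1.
- lever_knob (a point): Centre of the lever's green knob: cylinder 17 mm in diameter, 28 mm long along the rotator's y; 90 mm from the pivot. The lever bar, 9 mm wide along y and 10 mm thick, runs from its middle to the pivot. When home, the knob is 16 mm in front of the rotor axis and 40 mm above it.
- lever_pivot (a point): Pivot of the lever on its aluminium post: 74 mm behind the rotor axis, 40 mm above it, 30 mm to the -y side of the band's centre; hinge along the rotator's y; axes as the rotator's.
- tube_rest: Low blue rest, base 56 x 100 mm, 8 mm thick, with two forks 56 mm apart along its y (8 mm thick, prongs to 52 mm high, 48 mm clear between them) that carry the waiting tube lying along y. Origin at the centre of its underside.
- tube_middle (a point): Middle of the waiting 50 ml tube, half-way along its axis: dark body 28 mm in diameter, blue cap 36 mm in diameter, 22 mm long, at the +z end; 125 mm long in all, about 55 g. z runs along the tube to the cap. It lies level in the rest, 40 mm above the bench, and fits the cradle either way round.

How it is judged:
By the outcome, as a careful person would: the job done as asked, in the order asked, and still so for the second after the job is handed in, with the robot touching nothing.
It also fails if it takes over 72 s, if anything falls off the work surface, if the arm or the gripper's body presses on something with over 40 N, if the wrist force passes 120 N, or if a joint passes its speed limit or range.

## Robot

A 6-joint arm with a two-finger parallel gripper is mounted at the origin on a cart in front of the work surface, level with it; the furniture and walls round the work are solid. World frame = base frame: x ahead of the robot, y to its left, z up, the work surface at z = 0. Lengths are in mm, angles in rad, forces in N, time in s.
With the tool pointing down it reaches from about 350 to 775 mm from the base axis. Payload 7.3 kg.
Tool frame: the origin (TCP) lies at the very end of the fingers, on their centre line; the grasp point (between the pads) lies bot.grip_point_offset behind it (bot.grip_point_offset is the distance from the TCP to the grasp point, in mm); z points along the fingers, y is the line along which they close (so a half turn about z gives the same grasp; the last joint's range is limited). The gripper opens to 92 mm and grips with 3 to 60 N. Pads are 19 mm wide; open, the fingers measure 130 mm over their backs; the gripper's body (75 mm by 190 mm) begins 47 mm behind the grasp point.
Start: joints at [1.203, 0.342, 1.524, -0, 1.275, -0.146], TCP at [115.476, 512.162, 226.741] pointing down, gripper open.
Joint ranges: [-2.53, 2.53], [-0.77, 2.02], [0.04, 2.7], [-1, 4.14], [0.28, 2.66], [-3.11, 3.11]. Speed limits (rad/s): [2.57, 2.57, 3.14, 3.14, 3.14, 3.14].

## Interface

Orientations are given as [roll, pitch, yaw] about the fixed x, y, z axes, in that order (R = Rz(yaw) Ry(pitch) Rx(roll)).
In Python, from plant import bot gives the robot as it stands. The module is installed in compiled form; this text tells all that it offers.
- The arm moves only by the tool carry_out, never from a script. Its argument "plan" is a list of rows, each an object of numbers: "tx", "ty", "tz": the shift along the world's x, y, z in mm; "rx", "ry", "rz": the turn, a rotation vector about the world's x, y, z in rad. A call has 1 to 12 rows; each row shifts and turns the commanded pose from where the row before left it; what a row does not reach is not made up. A row lasts 1/10 s, in which the tool goes at most 50 mm and 8.59 degrees, less where a joint would pass 70% of its speed; a pose out of reach is approached as far as the arm can. A call with a gripper value outside its range is refused whole. "gripper" is the closure, from 0 (fully open) to 1 (shut), set as the call begins (left out, the last holds). The fingers move at their own pace and stop on an object; the grip force is fixed at half the most. Time passes only in rows, so rows that do not move let the fingers close. It gives the time, the measured TCP pose, the force, the opening and the grip force at its end, in the units of the state.
- bot.get_obs(): the state, without advancing time (a new reading comes with each control period).
- bot.capture(name): name is "scene" or "top" or "wrist"; returns the picture (480x640x3 uint8, red, green, blue); there is no depth.
- bot.camera_model(name): a dict with "camera_matrix" (3x3 intrinsics, pixels), "R" (3x3) and "t" (3): a world point X has camera coordinates R X + t. Camera axes: x right, y down, z forward; pixel columns grow to the right and rows downward; lengths in mm; the calibration is good to about 2 mm. The wrist camera is an equidistant fisheye: a pixel r from the principal point sees the ray r / f radians off the axis. A picture is of the moment at which its call begins: read the wrist's pose just before it. camera_model takes no time and is no camera call; for the wrist camera it gives the pose at the moment of the call.
- bot.close_job(): hands the job in; it is judged then, once.
The state is a dict: "time": time; "joint_positions": joint angles; "dq": joint speeds; "tau": joint torques, N m; "tool_pos": TCP position; "tcp_rot": TCP orientation; "contact_force": force on the tool from outside, world axes, zero at the start; "moment": the same for the moment, N m; "grip_width": finger opening in mm; "finger_force": force on a finger pad.
Only numpy, scipy, OpenCV 4.12 (cv2) and the standard library are available. Lean on these libraries where they do the work, as an engineer would, in place of code of your own. Each camera call takes 0.05 s, during which the arm holds its last target. There are 200 camera calls.

## Working session

There is one attempt and no reset: what is moved stays moved. The work goes in short steps, Python scripts to look and compute and a tool call to move; the robot and the scene stay as the last step left them, time stands still between calls to the robot, and variables do not carry over. Pictures are saved under pics/ and viewed, at most 10 in all, crops included, and the job is handed in when it is done.

Besides the shell and the picture viewer there is one more tool, called after ">>>" in YAML: its name, and indented under it one key for each argument. carry_out: Moves the arm, as the interface text tells. Its arguments: {"type":"object","properties":{"plan":{"type":"array"},"gripper":{"type":"number"}},"required":["plan"]}

```bash
mkdir -p pics
python3 - <<'E'
from plant import bot
import cv2, numpy as np
print(bot.get_obs(), bot.grip_point_offset)
for n in ("scene","top"):
    m=bot.camera_model(n); print(n,np.round(m["camera_matrix"],1).tolist(),np.round(m["R"],3).tolist(),np.round(m["t"],1).tolist())
    cv2.imwrite(f"pics/{n}0.png",bot.capture(n)[:,:,::-1])
E
```

```text
{'time': 0.0, 'joint_positions': array([ 1.20298632e+00,  3.42742949e-01,  1.52503486e+00,  1.05823076e-05,
        1.27543070e+00, -1.45978236e-01]), 'dq': array([-3.52394554e-05, -4.32831499e-05, -4.09641250e-04,  1.03773267e-03,
        5.51704858e-04, -1.15368203e-03]), 'tau': array([ 2.60727698e-03, -4.31229007e+01, -2.44221765e+01,  7.21044489e-02,
        5.57627971e-02, -1.23198015e-04]), 'tool_pos': array([115.31819114, 511.74226704, 226.02826137]), 'tcp_rot': array([-3.13999546e+00, -2.45054080e-04,  2.91975759e+00]), 'contact_force': array([ 0.50127082,  0.27968973, -0.61589056]), 'moment': array([-0.00287585, -0.01637011,  0.02187568]), 'finger_force': 0.0, 'grip_width': 92.23038257596687} 18.8
scene [[483.8, 0.0, 317.5], [0.0, 483.8, 241.6], [0.0, 0.0, 1.0]] [[0.726, -0.688, -0.012], [-0.284, -0.284, -0.916], [0.627, 0.668, -0.402]] [-345.0, 280.7, 554.5]
top [[560.9, 0.0, 321.2], [0.0, 560.9, 245.0], [0.0, 0.0, 1.0]] [[0.008, -1.0, -0.009], [-0.987, -0.006, -0.158], [0.158, 0.01, -0.987]] [104.7, 571.8, 1240.9]
```

View pics/scene0.png

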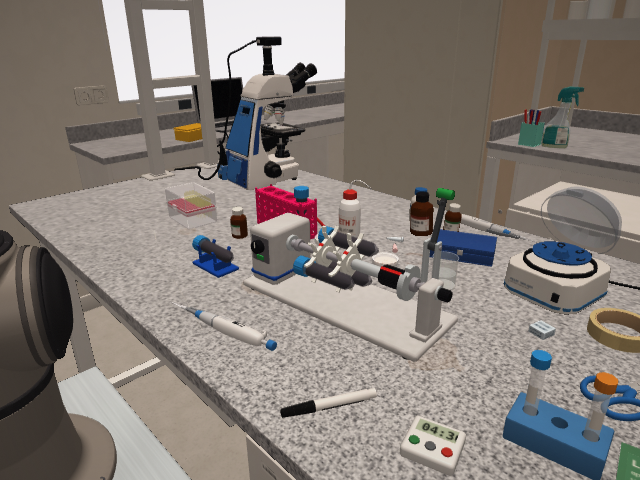

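View pics/top0.png

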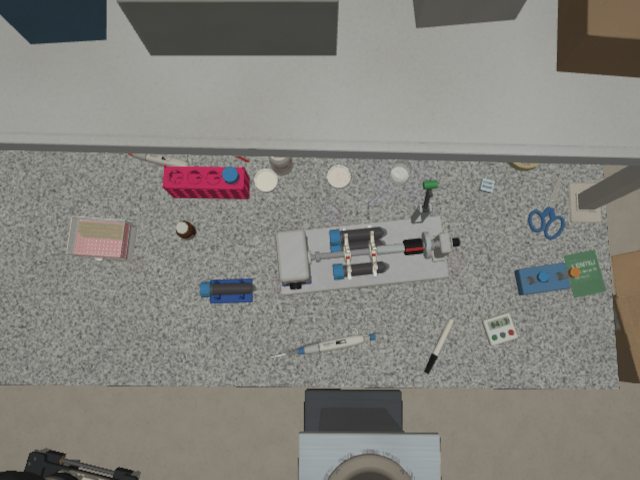

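The scene and top views show the rotator (top: base about cols 277–448, rows 217–293), the tube on its rest (231,290), the black band with its red mark (414,246) and the green knob (430,184). I'll zoom in and measure from colour masks.

```bash
cat > h.py <<'E'
from plant import bot
import cv2, numpy as np
def ray(n,u,v,m=None):
    m=m or bot.camera_model(n); K,R,t=m["camera_matrix"],m["R"],np.ravel(m["t"])
    a,b=(u-K[0,2])/K[0,0],(v-K[1,2])/K[1,1]
    if n=="wrist":
        r=np.hypot(a,b); s=np.sin(r)/max(r,1e-9); d=np.array([a*s,b*s,np.cos(r)])
    else: d=np.array([a,b,1.])
    return -R.T@t, R.T@(d/np.linalg.norm(d))
def onz(n,u,v,z,m=None):
    c,d=ray(n,u,v,m); return c+d*(z-c[2])/d[2]
def proj(n,X,m=None):
    m=m or bot.camera_model(n); K=m["camera_matrix"]; p=m["R"]@np.asarray(X,float)+np.ravel(m["t"])
    if n=="wrist":
        h=np.hypot(p[0],p[1]); th=np.arctan2(h,p[2]); return np.array([K[0,2]+K[0,0]*th*p[0]/h,K[1,2]+K[1,1]*th*p[1]/h])
    return (K@(p/p[2]))[:2]
def tri(rays):
    A=0;b=0
    for c,d in rays:
        P=np.eye(3)-np.outer(d,d); A=A+P; b=b+P@c
    return np.linalg.solve(A,b)
def blobs(im,lo,hi,amin=15,roi=None):  # HSV mask; returns (area,centroid,minAreaRect)
    m=cv2.inRange(cv2.cvtColor(im,cv2.COLOR_RGB2HSV),lo,hi)
    if roi: k=np.zeros_like(m); k[roi[1]:roi[3],roi[0]:roi[2]]=1; m=m*k
    out=[]
    n,l,s,c=cv2.connectedComponentsWithStats(m)
    for i in range(1,n):
        if s[i,4]>=amin: out.append((int(s[i,4]),np.round(c[i],1).tolist(),s[i,:4].tolist()))
    return sorted(out,reverse=True)
E
python3 - <<'E'
from h import *
t=cv2.imread("pics/top0.png")[:,:,::-1].copy(); s=cv2.imread("pics/scene0.png")[:,:,::-1].copy()
print("green",blobs(t,(45,120,50),(75,255,255),roi=(400,150,470,260)),blobs(s,(45,120,50),(75,255,255),roi=(400,150,480,260)))
print("red",blobs(t,(0,150,90),(8,255,255),5,roi=(395,230,435,262)),blobs(s,(0,150,90),(8,255,255),5,roi=(360,240,430,310)))
print("blue",blobs(t,(95,120,60),(125,255,255),roi=(190,270,270,310)),blobs(s,(95,120,60),(125,255,255),roi=(180,220,245,285)))
print("dark",blobs(t,(0,0,0),(180,255,50),roi=(190,270,270,310)),blobs(t,(0,0,0),(180,255,50),roi=(395,230,470,262)))
a=cv2.resize(t[165:315,190:470],None,fx=2.8,fy=2.8,interpolation=cv2.INTER_CUBIC)
cv2.imwrite("pics/c1.png",a[:,:,::-1])
E
```

```text
green [(95, [429.7, 184.4], [423, 181, 14, 8])] [(174, [445.0, 193.3], [436, 188, 19, 12])]
red [(56, [413.7, 248.8], [406, 247, 17, 5])] [(64, [390.6, 270.3], [380, 266, 22, 9])]
blue [(611, [225.1, 292.1], [200, 279, 52, 24])] [(739, [211.3, 260.6], [192, 235, 47, 43])]
dark [] [(140, [412.6, 242.9], [403, 239, 19, 9]), (50, [413.3, 252.1], [404, 250, 19, 5]), (46, [455.7, 241.8], [453, 238, 7, 8])]
```

View pics/c1.png

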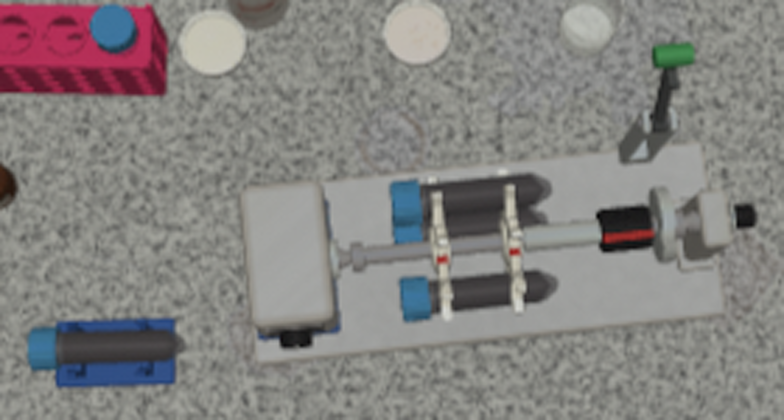

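Run:
```python
from h import *
f=lambda x,y:(x/2.8+190-.3,y/2.8+165-.3)
P=lambda x,y,z:onz("top",*f(x,y),z)
band=P(627,228,95); ax2=P(357,257,95)
d=band-ax2; print("band",band,"ax2",ax2,"yaw",np.arctan2(d[0],-d[1]))
for c in [(702,143),(722,313),(262,361)]: print("corner",P(*c,17))
k=tri([ray("top",429.7,184.4),ray("scene",445,193.3)]); print("knob",k)
r=tri([ray("top",413.7,248.8),ray("scene",390.6,270.3)]); print("red",r)
print("tube ends z40",P(29,349,40),P(182,345,40))
print("rest corners z8",[P(*c,8).round(1) for c in [(57,322),(175,320),(176,382),(58,386)]])
yaw=-0.0
```

```text
band [561.83440603 -95.22577988  95.        ] ax2 [537.49002535 116.83300744  95.        ] yaw 0.11429978120448507
corner [ 647.14064879 -171.85604529   17.        ]
corner [ 503.36119457 -184.68083072   17.        ]
corner [460.99705827 196.02292957  17.        ]
knob [ 667.73468624 -110.42170435  221.92511597]
red [553.66362557 -93.02975672 112.16092867]
tube ends z40 [467.80290651 384.29961004  40.        ] [471.91280982 259.63845066  40.        ]
rest corners z8 [array([493.1, 369. ,   8. ]), array([495.4, 270.2,   8. ]), array([443.7, 267.9,   8. ]), array([439.7, 366.1,   8. ])]
```

Rotator yaw is about 0.11 rad, the band centre about (562,-94,95), the rotor about -0.45 rad, and the tube middle about (470,322,40). The tube measures 125 mm and the knob sits 90 mm from the pivot, both as specified. Next I'll work out the move to a leaned pre-grasp in front of the band.

```bash
cat >> h.py <<'E'
from scipy.spatial.transform import Rotation as Ro
YAW=0.11; xr=np.array([np.cos(YAW),np.sin(YAW),0]); yr=np.array([-np.sin(YAW),np.cos(YAW),0]); zz=np.array([0,0,1.])
def Rlean(L,across=True,yaw=None):  # across: fingers close across rotor axis; else along it
    c,s=np.cos(L),np.sin(L); x_,y_=(xr,yr) if yaw is None else (np.array([np.cos(yaw),np.sin(yaw),0]),np.array([-np.sin(yaw),np.cos(yaw),0]))
    a=s*x_-c*zz; b=c*x_+s*zz
    return np.column_stack([y_,b,a]) if across else np.column_stack([b,-y_,a])
def delta(p0,R0,p1,R1):
    d=np.asarray(p1)-p0; w=Ro.from_matrix(R1@R0.T).as_rotvec()
    n=max(np.linalg.norm(d)/50,np.linalg.norm(w)/.15)
    print("d",np.round(d,1),"w",np.round(w,4),"rows",round(n,2)); 
def cur():
    o=bot.get_obs(); return o["tool_pos"],Ro.from_euler("xyz",o["tcp_rot"]).as_matrix(),o
E
python3 - <<'E'
from h import *
p,R,o=cur()
L=np.radians(45); Rt=Rlean(L); B=np.array([562,-94,95.])
G=B+5*yr; pre=G-75*Rt[:,2]; print("pre TCP",pre, "grasp TCP",G+18.8*Rt[:,2])
w1=np.array([430,220,280.]); Rh=Rlean(0)
delta(p,R,w1,Rh); delta(w1,Rh,pre,Rt)
E
```

```text
pre TCP [508.73862622 -94.85209308 148.03300859] grasp TCP [574.66437072 -87.57086987  81.70639251]
d [ 314.7 -291.8   53.9] w [ 8.000e-04 -1.200e-03 -1.239e+00] rows 8.65
d [  78.7 -314.9 -132. ] w [ 0.0862 -0.7807  0.    ] rows 7.01
```

>>> carry_out:
  plan:
    - {"tx":31.5,"ty":-29.2,"tz":5.4,"rz":-0.124}
    - {"tx":31.5,"ty":-29.2,"tz":5.4,"rz":-0.124}
    - {"tx":31.5,"ty":-29.2,"tz":5.4,"rz":-0.124}
    - {"tx":31.5,"ty":-29.2,"tz":5.4,"rz":-0.124}
    - {"tx":31.5,"ty":-29.2,"tz":5.4,"rz":-0.124}
    - {"tx":31.5,"ty":-29.2,"tz":5.4,"rz":-0.124}
    - {"tx":31.5,"ty":-29.2,"tz":5.4,"rz":-0.124}
    - {"tx":31.5,"ty":-29.2,"tz":5.4,"rz":-0.124}
    - {"tx":31.5,"ty":-29.2,"tz":5.4,"rz":-0.124}
    - {"tx":31.5,"ty":-29.2,"tz":5.4,"rz":-0.124}
  gripper: 0

```text
invalid input at $.plan[0]: expected keys tx, ty, tz, rx, ry, rz
```

>>> carry_out:
  plan:
    - {"tx":6,"ty":-45,"tz":-6,"rx":0.0086,"ry":-0.0781}
    - {"tx":6,"ty":-45,"tz":-6,"rx":0.0086,"ry":-0.0781}
    - {"tx":6,"ty":-45,"tz":-6,"rx":0.0086,"ry":-0.0781}
    - {"tx":6,"ty":-45,"tz":-6,"rx":0.0086,"ry":-0.0781}
    - {"tx":6,"ty":-45,"tz":-6,"rx":0.0086,"ry":-0.0781}
    - {"tx":6,"ty":-45,"tz":-6,"rx":0.0086,"ry":-0.0781}
    - {"tx":6,"ty":-45,"tz":-6,"rx":0.0086,"ry":-0.0781}
    - {"tx":12,"tz":-30,"rx":0.0086,"ry":-0.0781}
    - {"tx":12,"tz":-30,"rx":0.0086,"ry":-0.0781}
    - {"tx":12,"tz":-30,"rx":0.0086,"ry":-0.0781}
    - {}
    - {}

```text
invalid input at $.plan[0]: expected keys tx, ty, tz, rx, ry, rz
```

Run:
```python
from h import *
p,R,o=cur(); m=bot.camera_model("wrist"); im=bot.capture("wrist"); np.savez("w1.npz",im=im,**m)
print(o["time"],p,R.round(3).tolist(),o["joint_positions"].round(2),m["camera_matrix"].round(1).tolist())
cv2.imwrite("pics/w1.png",im[:,:,::-1])
for X in [(562,-94,95),(574,-212,95),(549,23,95)]: print(proj("wrist",X,m))
```

```text
0.1 [115.33259404 511.8262574  226.14511535] [[-0.976, 0.22, -0.0], [0.22, 0.976, -0.001], [0.0, -0.001, -1.0]] [ 1.2   0.34  1.52 -0.    1.28 -0.15] [[371.6, 0.0, 322.2], [0.0, 371.6, 238.0], [0.0, 0.0, 1.0]]
[ 66.22193794 521.22650584]
[ 34.02258636 514.88167485]
[105.56520172 526.64931157]
```

View pics/w1.png

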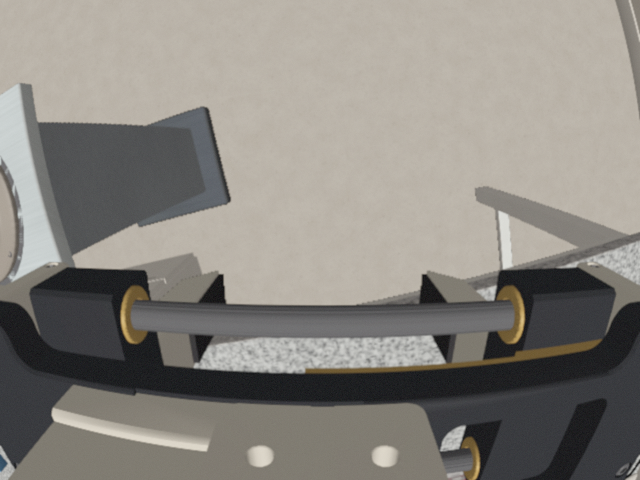

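The moves were refused because every row needs all six keys. This wrist view only shows the fingers over the table edge at the start pose. I'll send the moves again.

>>> carry_out:
  plan:
    - {"tx":31.5,"ty":-29.2,"tz":5.4,"rx":0,"ry":0,"rz":-0.124}
    - {"tx":31.5,"ty":-29.2,"tz":5.4,"rx":0,"ry":0,"rz":-0.124}
    - {"tx":31.5,"ty":-29.2,"tz":5.4,"rx":0,"ry":0,"rz":-0.124}
    - {"tx":31.5,"ty":-29.2,"tz":5.4,"rx":0,"ry":0,"rz":-0.124}
    - {"tx":31.5,"ty":-29.2,"tz":5.4,"rx":0,"ry":0,"rz":-0.124}
    - {"tx":31.5,"ty":-29.2,"tz":5.4,"rx":0,"ry":0,"rz":-0.124}
    - {"tx":31.5,"ty":-29.2,"tz":5.4,"rx":0,"ry":0,"rz":-0.124}
    - {"tx":31.5,"ty":-29.2,"tz":5.4,"rx":0,"ry":0,"rz":-0.124}
    - {"tx":31.5,"ty":-29.2,"tz":5.4,"rx":0,"ry":0,"rz":-0.124}
    - {"tx":31.5,"ty":-29.2,"tz":5.4,"rx":0,"ry":0,"rz":-0.124}
  gripper: 0

```text
time: 1.15
tool_pos: [431.4, 218.7, 280.9]
tcp_rot: [-3.141, -0.0, 1.675]
contact_force: [1.4, 2.1, -0.2]
grip_width: 91.6
finger_force: 0.0
```

>>> carry_out:
  plan:
    - {"tx":6,"ty":-45,"tz":-6,"rx":0.0086,"ry":-0.0781,"rz":0}
    - {"tx":6,"ty":-45,"tz":-6,"rx":0.0086,"ry":-0.0781,"rz":0}
    - {"tx":6,"ty":-45,"tz":-6,"rx":0.0086,"ry":-0.0781,"rz":0}
    - {"tx":6,"ty":-45,"tz":-6,"rx":0.0086,"ry":-0.0781,"rz":0}
    - {"tx":6,"ty":-45,"tz":-6,"rx":0.0086,"ry":-0.0781,"rz":0}
    - {"tx":6,"ty":-45,"tz":-6,"rx":0.0086,"ry":-0.0781,"rz":0}
    - {"tx":6,"ty":-45,"tz":-6,"rx":0.0086,"ry":-0.0781,"rz":0}
    - {"tx":12,"ty":0,"tz":-30,"rx":0.0086,"ry":-0.0781,"rz":0}
    - {"tx":12,"ty":0,"tz":-30,"rx":0.0086,"ry":-0.0781,"rz":0}
    - {"tx":12,"ty":0,"tz":-30,"rx":0.0086,"ry":-0.0781,"rz":0}
    - {"tx":0,"ty":0,"tz":0,"rx":0,"ry":0,"rz":0}

```text
time: 2.25
tool_pos: [498.0, -69.0, 180.4]
tcp_rot: [2.455, -0.025, 1.705]
contact_force: [-0.5, -0.4, -0.6]
grip_width: 91.8
finger_force: 0.0
```

Run:
```python
from h import *
p,R,o=cur(); m=bot.camera_model("wrist"); im=bot.capture("wrist"); np.savez("w2.npz",im=im,**m)
print(o["time"],p,R.round(3).tolist(),o["joint_positions"].round(2),o["contact_force"])
cv2.imwrite("pics/w2.png",im[:,:,::-1])
for X in [(562,-94,95),(574,-212,95),(549,23,95)]: print(proj("wrist",X,m))
print("red",blobs(im,(0,150,90),(8,255,255),8)[:6])
```

```text
2.25 [497.99753502 -68.96085717 180.38536135] [[-0.133, 0.769, 0.625], [0.991, 0.088, 0.103], [0.025, 0.633, -0.773]] [-0.57  0.13  2.21  1.08  0.5  -1.6 ] [-0.46973193 -0.43148547 -0.61395711]
[313.27560276 281.29034451]
[313.36453855 406.11826504]
[312.91362911 121.97801151]
red [(427, [317.7, 282.3], [313, 260, 10, 46]), (374, [492.1, 13.0], [483, 1, 20, 24]), (79, [321.0, 73.3], [317, 68, 8, 12]), (64, [320.5, 158.5], [317, 154, 8, 10]), (37, [490.4, 112.4], [489, 100, 4, 25])]
```

View pics/w2.png

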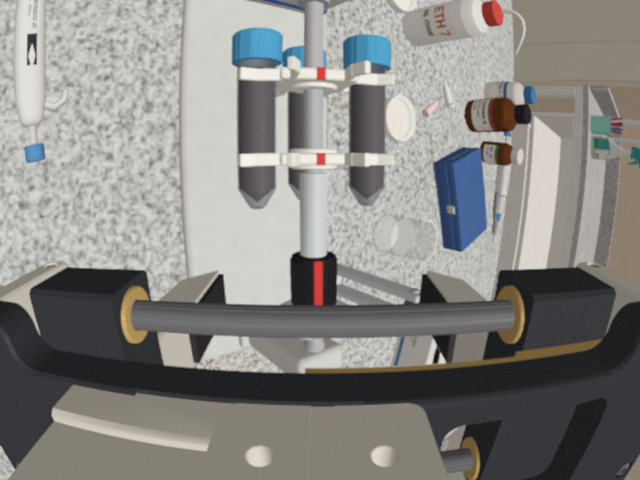

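The wrist view shows the band at cols 291–336 around (313.5,281), where the prediction put it. The red mark is at (317.7,282) and the empty cradle's red tabs are at (321,73) and (320.5,158). The hand is leaning 39°. I'll solve for the rotor angle by casting the red pixel's ray onto the 17 mm cylinder.

```bash
cat >> h.py <<'E'
def cyl(n,u,v,m,B,r):   # ray onto cylinder about the rotor axis through B: rotor-frame (x,y,z), angle
    c,d=ray(n,u,v,m); Q=np.array([xr,yr,zz]); c=Q@(c-B); d=Q@d
    a,b,k=d[0]**2+d[2]**2,c[0]*d[0]+c[2]*d[2],c[0]**2+c[2]**2-r*r
    D=b*b-a*k; s=(-b-np.sqrt(max(D,0)))/a; X=c+s*d; return X.round(1),round(float(np.arctan2(X[0],X[2])),3)
E
python3 - <<'E'
from h import *
z=np.load("w2.npz"); m={k:z[k] for k in("camera_matrix","R","t")}
for B in [(562,-94,95),(560,-94,95),(562,-94,97)]:
    B=np.array(B,float); print([cyl("wrist",*u,m,B,17.) for u in((317.7,282.3),(317.7,265),(317.7,300))], cyl("wrist",313.5,281,m,B,17))
print("cam", -m["R"].T@m["t"])
p,R,o=cur()
# feasibility list: grasp poses for leans
B=np.array([562,-94,95.])
for L in (39,20,18):
    Rt=Rlean(np.radians(L)); print(L,"graspTCP",(B+5*yr+16*Rt[:,2]).round(1)); delta(p,R,B+5*yr+16*Rt[:,2],Rt); delta(p,R,B+5*yr-62*Rt[:,2],Rt)
E
```

```text
[(array([-7.8,  5.1, 15.1]), -0.476), (array([-7.8, 18. , 15.1]), -0.475), (array([-7.8, -8.5, 15.1]), -0.477)] (array([-10.3,   6.2,  13.5]), -0.652)
[(array([-6.3,  5.2, 15.8]), -0.382), (array([-6.3, 18. , 15.8]), -0.381), (array([-6.4, -8.4, 15.8]), -0.383)] (array([-9. ,  6.4, 14.4]), -0.56)
[(array([-8.9,  5.7, 14.5]), -0.55), (array([-8.9, 18.5, 14.5]), -0.549), (array([-8.9, -7.8, 14.5]), -0.552)] (array([-11.3,   6.8,  12.7]), -0.725)
cam [389.20865275 -18.60332292 304.88502407]
39 graspTCP [571.5 -87.9  82.6]
d [ 73.  -18.7 -99.1] w [-0.0241  0.0028 -0.0236] rows 2.49
d [ 24.2 -24.1 -38.5] w [-0.0241  0.0028 -0.0236] rows 1.03
20 graspTCP [566.9 -88.4  80. ]
d [  68.4  -19.2 -101.7] w [-0.0641  0.3319 -0.0195] rows 2.48
d [ 41.9 -22.1 -28.4] w [-0.0641  0.3319 -0.0195] rows 2.26
18 graspTCP [566.4 -88.5  79.8]
d [  67.9  -19.3 -101.9] w [-0.0683  0.3666 -0.019 ] rows 2.49
d [ 43.9 -21.9 -27.7] w [-0.0683  0.3666 -0.019 ] rows 2.49
```

Rotor angle is about -0.47 rad, consistent with the top view. I'll approach at 39° lean with the grip 8 mm to the +y side, which keeps the hand away from the lever.

>>> carry_out:
  plan:
    - {"tx":8,"ty":-7,"tz":-13,"rx":-0.008,"ry":0.001,"rz":-0.008}
    - {"tx":8,"ty":-7,"tz":-13,"rx":-0.008,"ry":0.001,"rz":-0.008}
    - {"tx":8,"ty":-7,"tz":-12.5,"rx":-0.008,"ry":0.001,"rz":-0.008}
    - {"tx":0,"ty":0,"tz":0,"rx":0,"ry":0,"rz":0}
    - {"tx":0,"ty":0,"tz":0,"rx":0,"ry":0,"rz":0}

```text
time: 2.8
tool_pos: [523.5, -90.0, 145.2]
tcp_rot: [2.457, 0.003, 1.683]
contact_force: [0.1, 0.5, -0.3]
grip_width: 92.1
finger_force: 0.0
```

Run:
```python
from h import *
p,R,o=cur(); m=bot.camera_model("wrist"); im=bot.capture("wrist")
print(o["joint_positions"].round(2),p.round(1),proj("wrist",(562,-94,95),m), blobs(im,(0,150,90),(8,255,255),8,roi=(280,60,360,330)))
B=np.array([562,-94,95.]); Rt=Rlean(np.radians(39)); delta(p,R,B+8*yr+16*Rt[:,2],Rt)
row=im[282,270:360].astype(int).sum(1); print("dark cols",np.where(row<150)[0]+270)
```

```text
[-0.56  0.25  2.19  1.29  0.42 -1.81] [523.5 -90.  145.2] [318.73061741 264.51321   ] [(739, [324.6, 270.0], [319, 239, 12, 63]), (126, [329.0, 112.5], [325, 106, 9, 14])]
d [ 47.6   5.1 -62.7] w [ 0.0023  0.0038 -0.0021] rows 1.58
dark cols [293 294 295 296 297 298 299 300 301 302 303 304 305 306 307 308 309 310
 311 312 313 314 315 316 317 318 332 333 334 335 336 337 338 339 340 341
 342 343 344 345]
```

>>> carry_out:
  plan:
    - {"tx":12,"ty":1.3,"tz":-15.7,"rx":0,"ry":0,"rz":0}
    - {"tx":12,"ty":1.3,"tz":-15.7,"rx":0,"ry":0,"rz":0}
    - {"tx":12,"ty":1.3,"tz":-15.7,"rx":0,"ry":0,"rz":0}
    - {"tx":11.6,"ty":1.2,"tz":-15.6,"rx":0,"ry":0,"rz":0}
    - {"tx":0,"ty":0,"tz":0,"rx":0,"ry":0,"rz":0}
    - {"tx":0,"ty":0,"tz":0,"rx":0,"ry":0,"rz":0}

```text
time: 3.45
tool_pos: [570.8, -84.9, 82.4]
tcp_rot: [2.457, 0.003, 1.683]
contact_force: [-0.4, -0.4, -0.4]
grip_width: 91.7
finger_force: 0.0
```

>>> carry_out:
  plan:
    - {"tx":0,"ty":0,"tz":0,"rx":0,"ry":0,"rz":0}
    - {"tx":0,"ty":0,"tz":0,"rx":0,"ry":0,"rz":0}
    - {"tx":0,"ty":0,"tz":0,"rx":0,"ry":0,"rz":0}
    - {"tx":0,"ty":0,"tz":0,"rx":0,"ry":0,"rz":0}
    - {"tx":0,"ty":0,"tz":0,"rx":0,"ry":0,"rz":0}
    - {"tx":0,"ty":0,"tz":0,"rx":0,"ry":0,"rz":0}
    - {"tx":0,"ty":0,"tz":0,"rx":0,"ry":0,"rz":0}
    - {"tx":0,"ty":0,"tz":0,"rx":0,"ry":0,"rz":0}
  gripper: 0.7

```text
time: 4.25
tool_pos: [571.9, -85.2, 82.4]
tcp_rot: [2.455, 0.003, 1.682]
contact_force: [-0.2, 1.5, -2.5]
grip_width: 33.3
finger_force: 30.0
```

Run:
```python
from h import *
p,R,o=cur(); print(o["joint_positions"].round(2),p.round(1),o["contact_force"].round(1),o["grip_width"],o["finger_force"])
g=p-16*R[:,2]; print("grip pt",g.round(1))
B=np.array([562,-94,95.])+8*yr
L0=np.arctan2(R[:,2]@xr,-R[:,2][2]); print("lean",np.degrees(L0))
for k in range(1,9):
    L=L0-.05*k; q=g+16*Rlean(L)[:,2]; print(k,(q-(g+16*Rlean(L+.05)[:,2])).round(2))
```

```text
[-0.48  0.46  2.14  1.72  0.36 -2.21] [571.9 -85.2  82.4] [-0.2  1.5 -2.5] 33.33956261306681 30.029777884483337
grip pt [561.8 -86.3  94.8]
lean 39.314071608018835
1 [-0.63 -0.07 -0.49]
2 [-0.65 -0.07 -0.46]
3 [-0.67 -0.07 -0.43]
4 [-0.69 -0.08 -0.39]
5 [-0.71 -0.08 -0.36]
6 [-0.73 -0.08 -0.32]
7 [-0.74 -0.08 -0.28]
8 [-0.76 -0.08 -0.24]
```

>>> carry_out:
  plan:
    - {"tx":-0.63,"ty":-0.07,"tz":-0.49,"rx":-0.0055,"ry":0.0497,"rz":0}
    - {"tx":-0.65,"ty":-0.07,"tz":-0.46,"rx":-0.0055,"ry":0.0497,"rz":0}
    - {"tx":-0.67,"ty":-0.07,"tz":-0.43,"rx":-0.0055,"ry":0.0497,"rz":0}
    - {"tx":0,"ty":0,"tz":0,"rx":0,"ry":0,"rz":0}

```text
time: 4.65
tool_pos: [570.3, -85.2, 81.1]
tcp_rot: [2.579, 0.002, 1.685]
contact_force: [-2.4, -6.4, 5.6]
grip_width: 33.1
finger_force: 30.0
```

Run:
```python
from h import *
p,R,o=cur(); print(o["joint_positions"].round(2),p.round(1),o["contact_force"].round(1),o["moment"].round(2),o["finger_force"])
print("grip pt",(p-16*R[:,2]).round(1),"lean",np.arctan2(R[:,2]@xr,-R[2,2]))
```

```text
[-0.44  0.44  2.05  1.08  0.32 -1.54] [570.3 -85.2  81.1] [-2.4 -6.4  5.6] [-0.95  0.33 -0.58] 30.004156529903412
grip pt [561.8 -86.2  94.7] lean 0.562984740092715
```

>>> carry_out:
  plan:
    - {"tx":-0.5,"ty":-0.05,"tz":-0.3,"rx":-0.0039,"ry":0.0348,"rz":0}
    - {"tx":-0.5,"ty":-0.05,"tz":-0.3,"rx":-0.0039,"ry":0.0348,"rz":0}
    - {"tx":-0.5,"ty":-0.05,"tz":-0.28,"rx":-0.0039,"ry":0.0348,"rz":0}
    - {"tx":-0.5,"ty":-0.05,"tz":-0.25,"rx":-0.0039,"ry":0.0348,"rz":0}
    - {"tx":-0.52,"ty":-0.05,"tz":-0.23,"rx":-0.0039,"ry":0.0348,"rz":0}
    - {"tx":-0.54,"ty":-0.05,"tz":-0.2,"rx":-0.0039,"ry":0.0348,"rz":0}
    - {"tx":-0.54,"ty":-0.05,"tz":-0.18,"rx":-0.0039,"ry":0.0348,"rz":0}
    - {"tx":-0.54,"ty":-0.05,"tz":-0.15,"rx":-0.0039,"ry":0.0348,"rz":0}
    - {"tx":0,"ty":0,"tz":0,"rx":0,"ry":0,"rz":0}

```text
time: 5.55
tool_pos: [566.2, -85.6, 79.3]
tcp_rot: [2.857, -0.001, 1.686]
contact_force: [-5.0, -12.0, 8.4]
grip_width: 33.1
finger_force: 30.0
```

Run:
```python
from h import *
p,R,o=cur(); print(o["joint_positions"].round(2),p.round(1),o["contact_force"].round(1),o["moment"].round(2),o["finger_force"])
print("grip pt",(p-16*R[:,2]).round(1),"lean",np.arctan2(R[:,2]@xr,-R[2,2]))
m=bot.camera_model("wrist"); im=bot.capture("wrist"); np.savez("w3.npz",im=im,**m); cv2.imwrite("pics/w3.png",im[:,:,::-1])
t=bot.capture("top"); np.save("t3.npy",t)
print("red",blobs(im,(0,150,90),(8,255,255),8)[:6], blobs(t,(0,150,90),(8,255,255),3,roi=(330,230,435,262)))
print(proj("wrist",(562,-94,95),m),proj("wrist",(562-.11*-90,-4,95),m))
```

```text
[-0.36  0.47  1.83  0.23  0.59 -0.65] [566.2 -85.6  79.3] [ -5.  -12.    8.4] [-1.9   0.63 -0.57] 30.004351437091827
grip pt [561.7 -86.1  94.6] lean 0.28424691410612446
red [(490, [331.2, 353.4], [323, 338, 17, 31]), (434, [340.9, 90.4], [332, 78, 18, 26]), (190, [332.2, 299.2], [324, 293, 17, 13])] [(5, [346.8, 252.4], [346, 252, 3, 2]), (4, [373.0, 249.8], [372, 249, 3, 2])]
[322.83244431 323.46785578] [371.74919088 110.86015589]
```

View pics/w3.png

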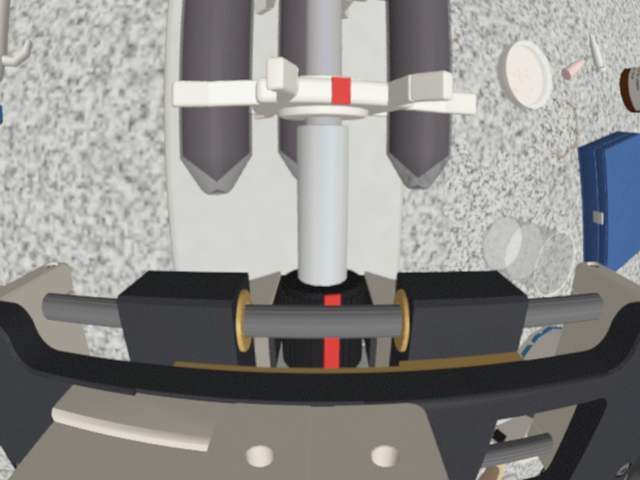

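The band is gripped and the rotor has turned with the hand: the band's red mark is at col 331.5, with the axis at about 322.8, and the fork tab is at (341,90).

Run:
```python
from h import *
z=np.load("w3.npz"); m={k:z[k] for k in("camera_matrix","R","t")}
print("cam",-m["R"].T@m["t"])
for B in [(562,-94,95),(561,-94,95),(562,-94,94)]:
    B=np.array(B,float); print([cyl("wrist",*u,m,B,17.) for u in((332.2,299.2),(331.2,353.4))], [cyl("wrist",340.9,90.4,m,B,r) for r in (22,26)])
# shaft sides near rows 150-270 -> axis check
im=z["im"]
for r in (150,200,250): 
    g=im[r].astype(int); dv=np.abs(np.diff(g.sum(1))); c=np.where(dv[285:365]>60)[0]+285; print(r,c)
for y in (25,45,65): print(proj("wrist",np.array([562,-94,95.])+y*yr,m))
```

```text
cam [513.46473547 -24.0347095  231.64627898]
[(array([-1.5, 18.9, 16.9]), -0.087), (array([-1.5, -4.8, 16.9]), -0.089)] [(array([-0.8, 92.4, 22. ]), -0.038), (array([-2.2, 91.8, 25.9]), -0.085)]
[(array([-0.5, 18.8, 17. ]), -0.029), (array([-0.5, -4.8, 17. ]), -0.032)] [(array([ 0.2, 92.3, 22. ]), 0.007), (array([-1.2, 91.7, 26. ]), -0.047)]
[(array([-1.2, 18.5, 17. ]), -0.068), (array([-1.2, -5.4, 17. ]), -0.071)] [(array([-0.5, 92.6, 22. ]), -0.022), (array([-1.9, 92. , 25.9]), -0.072)]
150 []
200 [296 297]
250 [296 297]
[323.11244854 268.80207416]
[323.34695931 220.4919083 ]
[323.5817248  169.41549049]
```

The angle is now about -0.075 rad. I'll open, lean back further, grip again and finish the last bit of the turn.

>>> carry_out:
  plan:
    - {"tx":0,"ty":0,"tz":0,"rx":0,"ry":0,"rz":0}
    - {"tx":0,"ty":0,"tz":0,"rx":0,"ry":0,"rz":0}
    - {"tx":0,"ty":0,"tz":0,"rx":0,"ry":0,"rz":0}
    - {"tx":0,"ty":0,"tz":0,"rx":0,"ry":0,"rz":0}
    - {"tx":0.7,"ty":0.1,"tz":0.2,"rx":0.005,"ry":-0.045,"rz":0}
    - {"tx":0.7,"ty":0.1,"tz":0.25,"rx":0.005,"ry":-0.045,"rz":0}
    - {"tx":0.7,"ty":0.1,"tz":0.3,"rx":0.005,"ry":-0.045,"rz":0}
    - {"tx":0,"ty":0,"tz":0,"rx":0,"ry":0,"rz":0}
    - {"tx":0,"ty":0,"tz":0,"rx":0,"ry":0,"rz":0}
  gripper: 0.4

```text
time: 6.55
tool_pos: [567.1, -83.7, 79.0]
tcp_rot: [2.725, -0.003, 1.685]
contact_force: [-0.3, -1.0, -0.3]
grip_width: 55.0
finger_force: 0.0
```

Run:
```python
from h import *
p,R,o=cur(); L=np.arctan2(R[:,2]@xr,-R[2,2]);print(p.round(1),"grip pt",(p-16*R[:,2]).round(1),"lean",L,o["grip_width"])
B=np.array([562,-94,95.]); m=bot.camera_model("wrist"); im=bot.capture("wrist")
for b in blobs(im,(0,150,90),(8,255,255),8,roi=(280,250,400,400)): print(b,cyl("wrist",*b[1],m,B,17.))
Rt=Rlean(L); delta(p,R,B+8*yr+16*Rt[:,2],Rt)
```

```text
[567.1 -83.7  79. ] grip pt [560.7 -84.5  93.6] lean 0.41636198173034283 55.01101298587062
(457, [340.2, 352.6], [333, 338, 16, 31]) (array([-1.3, -2.8, 16.9]), -0.078)
(108, [342.0, 301.1], [333, 297, 17, 8]) (array([-1.1, 19.7, 17. ]), -0.066)
d [ 0.5 -1.6  1.4] w [-0.0028 -0.0003 -0.0041] rows 0.04
```

>>> carry_out:
  plan:
    - {"tx":0.5,"ty":-1,"tz":1.4,"rx":0,"ry":0,"rz":0}
    - {"tx":0,"ty":0,"tz":0,"rx":0,"ry":0,"rz":0}
    - {"tx":0,"ty":0,"tz":0,"rx":0,"ry":0,"rz":0}
    - {"tx":0,"ty":0,"tz":0,"rx":0,"ry":0,"rz":0}
    - {"tx":0,"ty":0,"tz":0,"rx":0,"ry":0,"rz":0}
    - {"tx":-0.4,"ty":-0.05,"tz":-0.15,"rx":-0.0028,"ry":0.0249,"rz":0}
    - {"tx":-0.4,"ty":-0.05,"tz":-0.15,"rx":-0.0028,"ry":0.0249,"rz":0}
    - {"tx":-0.4,"ty":-0.05,"tz":-0.15,"rx":-0.0028,"ry":0.0249,"rz":0}
    - {"tx":0,"ty":0,"tz":0,"rx":0,"ry":0,"rz":0}
    - {"tx":0,"ty":0,"tz":0,"rx":0,"ry":0,"rz":0}
  gripper: 0.7

```text
time: 7.6
tool_pos: [566.8, -85.0, 80.1]
tcp_rot: [2.798, -0.002, 1.685]
contact_force: [3.4, 0.8, -0.3]
grip_width: 32.8
finger_force: 30.0
```

Run:
```python
from h import *
p,R,o=cur(); L=np.arctan2(R[:,2]@xr,-R[2,2]);print(p.round(1),"grip pt",(p-16*R[:,2]).round(1),"lean",L,o["grip_width"],o["contact_force"].round(1))
B=np.array([562,-94,95.]); m=bot.camera_model("wrist"); im=bot.capture("wrist")
for b in blobs(im,(0,150,90),(8,255,255),8,roi=(280,20,400,400)): print(b,cyl("wrist",*b[1],m,B,17. if b[1][1]>200 else 25))
```

```text
[566.8 -85.   80.1] grip pt [561.4 -85.6  95.2] lean 0.34339593694181086 32.77764020966957 [ 3.4  0.8 -0.3]
(450, [337.0, 353.0], [329, 338, 17, 31]) (array([-0.1, -4.9, 17. ]), -0.008)
(406, [351.3, 92.9], [343, 80, 17, 26]) (array([ 0.3, 92. , 25. ]), 0.014)
(182, [338.2, 299.1], [330, 293, 17, 13]) (array([-0.1, 18.9, 17. ]), -0.007)
```

The rotor is at 0 within about 0.01 rad. I'll release and back off along the tool axis.

>>> carry_out:
  plan:
    - {"tx":0,"ty":0,"tz":0,"rx":0,"ry":0,"rz":0}
    - {"tx":0,"ty":0,"tz":0,"rx":0,"ry":0,"rz":0}
    - {"tx":0,"ty":0,"tz":0,"rx":0,"ry":0,"rz":0}
    - {"tx":0,"ty":0,"tz":0,"rx":0,"ry":0,"rz":0}
    - {"tx":-6,"ty":-0.6,"tz":16,"rx":0,"ry":0,"rz":0}
    - {"tx":-12,"ty":-1.4,"tz":34,"rx":0,"ry":0,"rz":0}
    - {"tx":-14,"ty":-1.6,"tz":40,"rx":0,"ry":0,"rz":0}
    - {"tx":-20,"ty":-1.9,"tz":40,"rx":0,"ry":0,"rz":0}
    - {"tx":-20,"ty":-1.9,"tz":40,"rx":0,"ry":0,"rz":0}
    - {"tx":0,"ty":0,"tz":0,"rx":0,"ry":0,"rz":0}
  gripper: 0.4

```text
time: 8.65
tool_pos: [495.1, -93.4, 255.8]
tcp_rot: [2.791, 0.003, 1.684]
contact_force: [0.9, 0.0, -0.3]
grip_width: 54.8
finger_force: 0.0
```

Run:
```python
from h import *
p,R,o=cur(); m=bot.camera_model("wrist"); im=bot.capture("wrist"); t=bot.capture("top"); s=bot.capture("scene")
B=np.array([562,-94,95.]); print(p.round(1),o["joint_positions"].round(2))
for b in blobs(im,(0,150,90),(8,255,255),8,roi=(250,20,450,400)): print("w",b,cyl("wrist",*b[1],m,B,17. if b[1][1]>200 else 25))
for b in blobs(t,(0,150,90),(8,255,255),3,roi=(330,230,435,262)): print("t",b,cyl("top",*b[1],None,B,17. if b[1][0]>395 else 25))
gs=[blobs(i,(45,120,50),(75,255,255),roi=r) for i,r in((t,(400,150,470,260)),(s,(400,150,480,260)))]; print(gs, [round(x,1) for x in tri([ray("top",*gs[0][0][1]),ray("scene",*gs[1][0][1])])])
K=np.array([668,-113,222.]); L=.55; Rt=Rlean(L,False)
print("pre",(K-70*Rt[:,2]).round(1)); delta(p,R,K-70*Rt[:,2],Rt)
```

```text
[495.1 -93.4 255.8] [-0.46  0.1   1.81  0.23  0.94 -0.68]
w (359, [337.8, 226.3], [334, 205, 9, 44]) (array([-0. ,  2.6, 17. ]), -0.001)
w (42, [343.1, 56.7], [341, 53, 5, 9]) (array([  0.3, 148.1,  25. ]), 0.012)
w (40, [343.0, 122.5], [341, 119, 5, 8]) (array([ 0.4, 92. , 25. ]), 0.016)
t (35, [409.9, 245.5], [405, 244, 11, 4]) (array([-0.5,  9.6, 17. ]), -0.028)
t (5, [346.8, 251.4], [346, 251, 3, 2]) (array([ -0.3, 147.6,  25. ]), -0.012)
[[(95, [429.7, 184.4], [423, 181, 14, 8])], [(176, [445.1, 193.4], [436, 188, 19, 12])]] [np.float64(667.8), np.float64(-110.5), np.float64(221.7)]
pre [ 631.6 -117.   281.7]
d [136.6 -23.6  25.9] w [ 0.7007 -0.0811 -1.4193] rows 10.57
```

>>> carry_out:
  plan:
    - {"tx":12.4,"ty":-2,"tz":2.4,"rx":0.0637,"ry":-0.0074,"rz":-0.129}
    - {"tx":12.4,"ty":-2,"tz":2.4,"rx":0.0637,"ry":-0.0074,"rz":-0.129}
    - {"tx":12.4,"ty":-2,"tz":2.4,"rx":0.0637,"ry":-0.0074,"rz":-0.129}
    - {"tx":12.4,"ty":-2,"tz":2.4,"rx":0.0637,"ry":-0.0074,"rz":-0.129}
    - {"tx":12.4,"ty":-2,"tz":2.4,"rx":0.0637,"ry":-0.0074,"rz":-0.129}
    - {"tx":12.4,"ty":-2,"tz":2.4,"rx":0.0637,"ry":-0.0074,"rz":-0.129}
    - {"tx":12.4,"ty":-2,"tz":2.4,"rx":0.0637,"ry":-0.0074,"rz":-0.129}
    - {"tx":12.4,"ty":-2,"tz":2.4,"rx":0.0637,"ry":-0.0074,"rz":-0.129}
    - {"tx":12.4,"ty":-2,"tz":2.4,"rx":0.0637,"ry":-0.0074,"rz":-0.129}
    - {"tx":12.4,"ty":-2,"tz":2.4,"rx":0.0637,"ry":-0.0074,"rz":-0.129}
    - {"tx":12.4,"ty":-2,"tz":2.4,"rx":0.0637,"ry":-0.0074,"rz":-0.129}
    - {"tx":0,"ty":0,"tz":0,"rx":0,"ry":0,"rz":0}

```text
time: 10.0
tool_pos: [631.2, -114.0, 273.9]
tcp_rot: [-3.13, -0.553, 0.107]
contact_force: [0.1, -0.9, -0.7]
grip_width: 54.7
finger_force: 0.0
```

Run:
```python
from h import *
p,R,o=cur(); m=bot.camera_model("wrist"); im=bot.capture("wrist"); cv2.imwrite("pics/w4.png",im[:,:,::-1]); np.savez("w4.npz",im=im,**m)
print(o["time"],p.round(1),R.round(2).tolist(),o["joint_positions"].round(2),proj("wrist",(668,-111,222),m),blobs(im,(45,120,50),(75,255,255),30)[:4])
K=np.array([668,-111,222.]); Rt=Rlean(.55,False); delta(p,R,K+12*Rt[:,2],Rt); delta(p,R,K-70*Rt[:,2],Rt)
```

```text
10.0 [ 631.2 -114.   273.9] [[0.85, 0.11, 0.52], [0.09, -0.99, 0.07], [0.53, -0.01, -0.85]] [-0.44  0.27  1.63  0.4   0.81  0.8 ] [324.03642941 245.75163687] [(1022, [323.1, 246.7], [302, 234, 44, 26]), (300, [534.2, 45.6], [524, 36, 21, 21])]
d [ 43.    3.7 -62.1] w [-0.0103  0.0016 -0.0029] rows 1.51
d [ 0.4 -1.   7.8] w [-0.0103  0.0016 -0.0029] rows 0.16
```

View pics/w4.png

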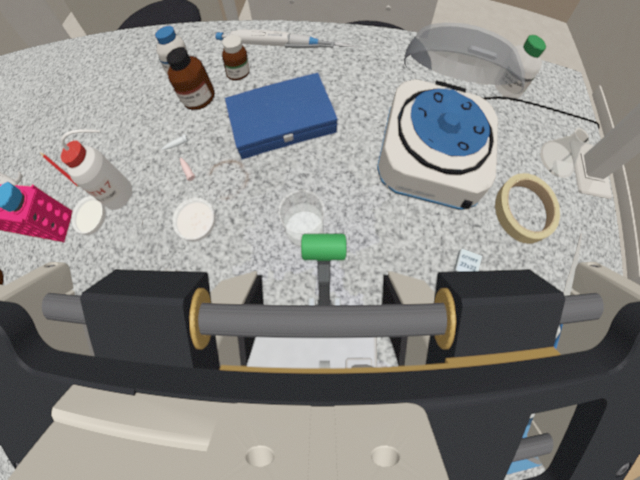

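The green knob at (323,247) is within 1 px of its predicted pixel, centred between the fingers. I'll move in and grip it by its ends.

>>> carry_out:
  plan:
    - {"tx":10.8,"ty":0.9,"tz":-15.5,"rx":-0.0025,"ry":0,"rz":0}
    - {"tx":10.8,"ty":0.9,"tz":-15.5,"rx":-0.0025,"ry":0,"rz":0}
    - {"tx":10.8,"ty":0.9,"tz":-15.5,"rx":-0.0025,"ry":0,"rz":0}
    - {"tx":10.6,"ty":0.9,"tz":-15.5,"rx":-0.0025,"ry":0,"rz":0}
    - {"tx":0,"ty":0,"tz":0,"rx":0,"ry":0,"rz":0}
    - {"tx":0,"ty":0,"tz":0,"rx":0,"ry":0,"rz":0}

```text
time: 10.65
tool_pos: [673.2, -110.5, 213.5]
tcp_rot: [3.139, -0.552, 0.117]
contact_force: [0.6, -0.1, 0.8]
grip_width: 55.0
finger_force: 0.0
```

>>> carry_out:
  plan:
    - {"tx":0,"ty":0,"tz":0,"rx":0,"ry":0,"rz":0}
    - {"tx":0,"ty":0,"tz":0,"rx":0,"ry":0,"rz":0}
    - {"tx":0,"ty":0,"tz":0,"rx":0,"ry":0,"rz":0}
    - {"tx":0,"ty":0,"tz":0,"rx":0,"ry":0,"rz":0}
    - {"tx":0,"ty":0,"tz":0,"rx":0,"ry":0,"rz":0}
  gripper: 0.8

```text
time: 11.15
tool_pos: [673.8, -109.6, 215.0]
tcp_rot: [3.14, -0.555, 0.115]
contact_force: [-0.6, 4.6, 2.4]
grip_width: 27.7
finger_force: 30.0
```

Run:
```python
from h import *
p,R,o=cur(); print(p.round(1),o["contact_force"].round(1),o["moment"].round(2),o["grip_width"],o["joint_positions"].round(2))
B=np.array([562,-92.5,95.]); g=p-12*R[:,2]; piv=B+74*xr-30*yr+40*zz
r=g-piv; a=np.arctan2(r[2],-r@xr); print("knob",g.round(1),"piv",piv.round(1),"r",np.hypot(r[2],r@xr),"ang",a,"y off",r@yr)
P=lambda th: piv+90*(-np.cos(th)*xr+np.sin(th)*zz)
ths=np.linspace(a,0,25); pts=[P(t) for t in ths]
print("off",(g-pts[0]).round(1))
for i in range(24): print((pts[i+1]-pts[i]).round(1).tolist(),end=" ")
```

```text
[ 673.8 -109.6  215. ] [-0.6  4.6  2.4] [0.54 0.29 0.38] 27.666174872708204 [-0.39  0.39  1.62  0.42  0.68  0.79]
knob [ 667.5 -110.3  225.2] piv [ 638.8 -114.2  135. ] r 94.7560898195012 ang 1.8805800686353644 y off 0.7061153541603082
off [1.4 0.9 4.5]
[-6.8, -0.7, 1.9] [-6.9, -0.8, 1.3] [-7.0, -0.8, 0.8] [-7.0, -0.8, 0.3] [-7.0, -0.8, -0.3] [-7.0, -0.8, -0.9] [-6.9, -0.8, -1.4] [-6.7, -0.7, -1.9] [-6.6, -0.7, -2.5] [-6.4, -0.7, -3.0] [-6.1, -0.7, -3.5] [-5.8, -0.6, -3.9] [-5.5, -0.6, -4.4] [-5.1, -0.6, -4.8] [-4.7, -0.5, -5.2] [-4.3, -0.5, -5.5] [-3.9, -0.4, -5.9] [-3.4, -0.4, -6.2] [-2.9, -0.3, -6.4] [-2.4, -0.3, -6.6] [-1.9, -0.2, -6.8] [-1.4, -0.2, -6.9] [-0.8, -0.1, -7.0] [-0.3, -0.0, -7.0]
```

>>> carry_out:
  plan:
    - {"tx":-6.9,"ty":-0.7,"tz":1.9,"rx":-0.0012,"ry":0.0104,"rz":0}
    - {"tx":-7.0,"ty":-0.8,"tz":1.3,"rx":-0.0012,"ry":0.0104,"rz":0}
    - {"tx":-7.1,"ty":-0.8,"tz":0.7,"rx":-0.0012,"ry":0.0104,"rz":0}
    - {"tx":-7.1,"ty":-0.8,"tz":0.2,"rx":-0.0012,"ry":0.0104,"rz":0}
    - {"tx":-7.1,"ty":-0.8,"tz":-0.4,"rx":-0.0012,"ry":0.0104,"rz":0}
    - {"tx":-7.1,"ty":-0.8,"tz":-1.0,"rx":-0.0012,"ry":0.0104,"rz":0}
    - {"tx":-7.0,"ty":-0.8,"tz":-1.5,"rx":-0.0012,"ry":0.0104,"rz":0}
    - {"tx":-6.8,"ty":-0.8,"tz":-2.0,"rx":-0.0012,"ry":0.0104,"rz":0}
    - {"tx":-6.7,"ty":-0.8,"tz":-2.5,"rx":-0.0012,"ry":0.0104,"rz":0}
    - {"tx":-6.5,"ty":-0.7,"tz":-3.0,"rx":-0.0012,"ry":0.0104,"rz":0}
    - {"tx":-6.2,"ty":-0.7,"tz":-3.6,"rx":-0.0012,"ry":0.0104,"rz":0}
    - {"tx":0,"ty":0,"tz":0,"rx":0,"ry":0,"rz":0}

```text
time: 12.35
tool_pos: [598.7, -118.1, 206.9]
tcp_rot: [3.139, -0.443, 0.116]
contact_force: [-6.0, 7.3, 11.9]
grip_width: 27.4
finger_force: 30.0
```

Run:
```python
from h import *
p,R,o=cur(); print(p.round(1),o["contact_force"].round(1),o["moment"].round(2),o["grip_width"],o["joint_positions"].round(2))
B=np.array([562,-92.5,95.]); L=np.arctan2(R[:,2]@xr,-R[2,2]); piv=B+74*xr-30*yr+40*zz
for k in (12,16): g=p-k*R[:,2]; r=g-piv; print(k,"lean",L,"knob",g.round(1),"r",np.hypot(r[2],r@xr),"ang",np.arctan2(r[2],-r@xr),"yoff",r@yr)
```

```text
[ 598.7 -118.1  206.9] [-6.   7.3 11.9] [1.04 0.14 0.56] 27.40105665978191 [-0.44  0.31  1.72  0.33  0.75  0.81]
12 lean 0.44265279264940643 knob [ 593.5 -118.7  217.7] r 94.41423689245313 ang 1.0677328557259342 yoff 0.5360025500613714
16 lean 0.44265279264940643 knob [ 591.8 -118.8  221.3] r 98.40723650094388 ang 1.0701869029319349 yoff 0.5354961183246028
```

>>> carry_out:
  plan:
    - {"tx":-7.3,"ty":-0.9,"tz":-3.4,"rx":-0.0012,"ry":0.0104,"rz":0}
    - {"tx":-6.5,"ty":-0.8,"tz":-4.8,"rx":-0.0012,"ry":0.0104,"rz":0}
    - {"tx":-6.0,"ty":-0.8,"tz":-5.3,"rx":-0.0012,"ry":0.0104,"rz":0}
    - {"tx":-5.5,"ty":-0.7,"tz":-5.8,"rx":-0.0012,"ry":0.0104,"rz":0}
    - {"tx":-4.9,"ty":-0.6,"tz":-6.2,"rx":-0.0012,"ry":0.0104,"rz":0}
    - {"tx":-4.4,"ty":-0.5,"tz":-6.7,"rx":-0.0012,"ry":0.0104,"rz":0}
    - {"tx":-3.8,"ty":-0.5,"tz":-7.1,"rx":-0.0012,"ry":0.0104,"rz":0}
    - {"tx":-3.1,"ty":-0.4,"tz":-7.4,"rx":-0.0012,"ry":0.0104,"rz":0}
    - {"tx":-2.5,"ty":-0.3,"tz":-7.6,"rx":-0.0012,"ry":0.0104,"rz":0}
    - {"tx":0,"ty":0,"tz":0,"rx":0,"ry":0,"rz":0}
    - {"tx":0,"ty":0,"tz":0,"rx":0,"ry":0,"rz":0}

```text
time: 13.45
tool_pos: [552.6, -123.2, 149.5]
tcp_rot: [-3.141, -0.342, 0.115]
contact_force: [-5.9, 4.9, 1.9]
grip_width: 27.6
finger_force: 30.0
```

Run:
```python
from h import *
p,R,o=cur(); print(p.round(1),o["contact_force"].round(1),o["moment"].round(2),o["grip_width"],o["joint_positions"].round(2))
B=np.array([562,-92.5,95.]); L=np.arctan2(R[:,2]@xr,-R[2,2]); piv=B+74*xr-30*yr+40*zz
for k in (6,8,12): g=p-k*R[:,2]; r=g-piv; print(k,"lean",L,"knob",g.round(1),"r",np.hypot(r[2],r@xr),"ang",np.arctan2(r[2],-r@xr),"yoff",r@yr)
```

```text
[ 552.6 -123.2  149.5] [-5.9  4.9  1.9] [0.69 0.98 0.33] 27.60250939196021 [-0.46  0.35  1.82  0.28  0.71  0.81]
6 lean 0.3416801687448047 knob [ 550.6 -123.4  155.1] r 90.9735151350411 ang 0.22312471444921791 yoff 0.5503970327961678
8 lean 0.3416801687448047 knob [ 549.9 -123.5  157. ] r 92.05951626114327 ang 0.2414767124254174 yoff 0.5455883899465164
12 lean 0.3416801687448047 knob [ 548.6 -123.6  160.8] r 94.32127306137122 ang 0.27688337862342416 yoff 0.5359711042472313
```

>>> carry_out:
  plan:
    - {"tx":-1.2,"ty":-0.1,"tz":-4,"rx":0,"ry":0,"rz":0}
    - {"tx":-1.0,"ty":-0.1,"tz":-4,"rx":0,"ry":0,"rz":0}
    - {"tx":-0.8,"ty":-0.1,"tz":-4,"rx":0,"ry":0,"rz":0}
    - {"tx":-0.5,"ty":0,"tz":-4,"rx":0,"ry":0,"rz":0}
    - {"tx":0,"ty":0,"tz":0,"rx":0,"ry":0,"rz":0}

```text
time: 13.95
tool_pos: [549.3, -123.5, 133.4]
tcp_rot: [-3.141, -0.342, 0.115]
contact_force: [-4.1, 3.8, 2.1]
grip_width: 27.4
finger_force: 30.0
```

>>> carry_out:
  plan:
    - {"tx":-0.2,"ty":0,"tz":-2,"rx":0,"ry":0,"rz":0}
    - {"tx":-0.1,"ty":0,"tz":-2,"rx":0,"ry":0,"rz":0}
    - {"tx":0,"ty":0,"tz":0,"rx":0,"ry":0,"rz":0}

```text
time: 14.25
tool_pos: [548.9, -123.6, 129.5]
tcp_rot: [-3.141, -0.342, 0.115]
contact_force: [-5.5, 4.1, 1.3]
grip_width: 27.6
finger_force: 30.0
```

>>> carry_out:
  plan:
    - {"tx":0,"ty":0,"tz":-1,"rx":0,"ry":0,"rz":0}
    - {"tx":0,"ty":0,"tz":-1,"rx":0,"ry":0,"rz":0}
    - {"tx":0,"ty":0,"tz":0,"rx":0,"ry":0,"rz":0}

```text
time: 14.55
tool_pos: [548.8, -123.6, 127.6]
tcp_rot: [-3.141, -0.342, 0.115]
contact_force: [-6.1, 4.3, 2.1]
grip_width: 27.5
finger_force: 30.0
```

>>> carry_out:
  plan:
    - {"tx":0,"ty":0,"tz":-1,"rx":0,"ry":0,"rz":0}
    - {"tx":0,"ty":0,"tz":-1,"rx":0,"ry":0,"rz":0}
    - {"tx":0,"ty":0,"tz":0,"rx":0,"ry":0,"rz":0}

```text
time: 14.85
tool_pos: [548.8, -123.6, 125.5]
tcp_rot: [-3.141, -0.342, 0.115]
contact_force: [-5.8, 4.5, 2.4]
grip_width: 27.5
finger_force: 30.0
```

>>> carry_out:
  plan:
    - {"tx":0,"ty":0,"tz":-1,"rx":0,"ry":0,"rz":0}
    - {"tx":0,"ty":0,"tz":-1,"rx":0,"ry":0,"rz":0}
    - {"tx":0,"ty":0,"tz":0,"rx":0,"ry":0,"rz":0}

```text
time: 15.15
tool_pos: [548.7, -123.5, 123.5]
tcp_rot: [-3.141, -0.342, 0.115]
contact_force: [-6.6, 5.2, 1.9]
grip_width: 27.3
finger_force: 30.0
```

Run:
```python
from h import *
s=bot.capture("scene"); t=bot.capture("top"); print(bot.get_obs()["contact_force"].round(1))
print(blobs(s,(45,120,50),(75,255,255),5,roi=(300,150,480,330)),blobs(t,(45,120,50),(75,255,255),5,roi=(380,200,470,290)))
print(proj("scene",(562-16-3.3,-124,135)))
cv2.imwrite("pics/s5.png",cv2.resize(s[170:370,300:500],None,fx=3,fy=3,interpolation=cv2.INTER_CUBIC)[:,:,::-1])
```

```text
[-6.   4.2  2.4]
[(111, [401.1, 260.6], [395, 255, 13, 13])] []
[402.1311484  266.01220649]
```

View pics/s5.png

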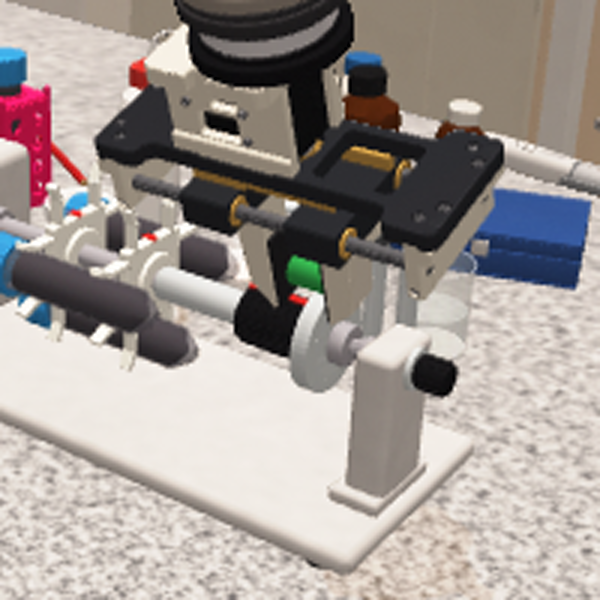

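The knob sits at about (401,261), against about (402,266) predicted for home, so it is still slightly high and nothing is resisting yet. I'll keep going down until it seats.

>>> carry_out:
  plan:
    - {"tx":0,"ty":0,"tz":-1,"rx":0,"ry":0,"rz":0}
    - {"tx":0,"ty":0,"tz":-1,"rx":0,"ry":0,"rz":0}
    - {"tx":0,"ty":0,"tz":0,"rx":0,"ry":0,"rz":0}

```text
time: 15.55
tool_pos: [548.7, -123.6, 121.5]
tcp_rot: [-3.141, -0.342, 0.115]
contact_force: [-6.5, 4.3, 2.1]
grip_width: 27.5
finger_force: 30.0
```

>>> carry_out:
  plan:
    - {"tx":0,"ty":0,"tz":-1,"rx":0,"ry":0,"rz":0}
    - {"tx":0,"ty":0,"tz":-1,"rx":0,"ry":0,"rz":0}
    - {"tx":0,"ty":0,"tz":0,"rx":0,"ry":0,"rz":0}

```text
time: 15.85
tool_pos: [548.7, -123.5, 119.5]
tcp_rot: [-3.141, -0.342, 0.115]
contact_force: [-6.5, 4.8, 1.9]
grip_width: 27.7
finger_force: 30.0
```

>>> carry_out:
  plan:
    - {"tx":0,"ty":0,"tz":-1,"rx":0,"ry":0,"rz":0}
    - {"tx":0,"ty":0,"tz":0,"rx":0,"ry":0,"rz":0}

```text
time: 16.05
tool_pos: [548.8, -123.5, 118.8]
tcp_rot: [-3.141, -0.342, 0.115]
contact_force: [-7.2, 5.0, 4.7]
grip_width: 27.6
finger_force: 30.0
```

>>> carry_out:
  plan:
    - {"tx":0,"ty":0,"tz":-1,"rx":0,"ry":0,"rz":0}
    - {"tx":0,"ty":0,"tz":0,"rx":0,"ry":0,"rz":0}

```text
time: 16.25
tool_pos: [548.9, -123.6, 118.4]
tcp_rot: [-3.142, -0.343, 0.116]
contact_force: [-10.2, 4.4, 9.7]
grip_width: 27.4
finger_force: 30.0
```

Run:
```python
from h import *
s=bot.capture("scene"); o=bot.get_obs(); print(o["tool_pos"].round(1),o["contact_force"].round(1))
print(blobs(s,(45,120,50),(75,255,255),5,roi=(300,150,480,330)))
```

```text
[ 548.9 -123.6  118.4] [-9.6  4.7  9.3]
[(107, [400.9, 263.4], [395, 258, 13, 12])]
```

>>> carry_out:
  plan:
    - {"tx":0,"ty":0,"tz":-1,"rx":0,"ry":0,"rz":0}
    - {"tx":0,"ty":0,"tz":0,"rx":0,"ry":0,"rz":0}

```text
time: 16.5
tool_pos: [549.0, -123.6, 118.1]
tcp_rot: [3.141, -0.343, 0.116]
contact_force: [-13.5, 6.2, 15.3]
grip_width: 27.4
finger_force: 30.0
```

>>> carry_out:
  plan:
    - {"tx":0,"ty":0,"tz":0,"rx":0,"ry":0,"rz":0}
    - {"tx":0,"ty":0,"tz":0,"rx":0,"ry":0,"rz":0}
    - {"tx":0,"ty":0,"tz":0,"rx":0,"ry":0,"rz":0}
    - {"tx":-5,"ty":-0.5,"tz":14,"rx":0,"ry":0,"rz":0}
    - {"tx":-10,"ty":-1,"tz":28,"rx":0,"ry":0,"rz":0}
    - {"tx":-10,"ty":-1,"tz":28,"rx":0,"ry":0,"rz":0}
    - {"tx":-10,"ty":-1,"tz":28,"rx":0,"ry":0,"rz":0}
    - {"tx":-10,"ty":-1,"tz":28,"rx":0,"ry":0,"rz":0}
    - {"tx":0,"ty":0,"tz":0,"rx":0,"ry":0,"rz":0}
  gripper: 0.4

```text
time: 17.4
tool_pos: [506.6, -130.7, 247.2]
tcp_rot: [3.134, -0.351, 0.116]
contact_force: [-0.7, -0.5, -0.0]
grip_width: 55.0
finger_force: 0.0
```

Run:
```python
from h import *
p,R,o=cur(); m=bot.camera_model("wrist"); im=bot.capture("wrist"); s=bot.capture("scene"); cv2.imwrite("pics/w6.png",im[:,:,::-1])
B=np.array([562,-92.5,95.]); K=B-16*xr-30*yr+40*zz
g=blobs(im,(45,120,50),(75,255,255),30)[0][1]; h=blobs(s,(45,120,50),(75,255,255),5,roi=(300,150,480,330))[0]; print(p.round(1),g,h,"home proj",proj("wrist",K,m),proj("scene",K))
X=tri([ray("wrist",*g,m),ray("scene",*h[1])]); print("knob",X.round(1),"home",K.round(1))
for b in blobs(im,(0,150,90),(8,255,255),8,roi=(50,20,600,400)): print(b,cyl("wrist",*b[1],m,B,17.),cyl("wrist",*b[1],m,B,25.))
```

```text
[ 506.6 -130.7  247.2] [317.3, 228.7] (188, [405.1, 263.5], [396, 257, 19, 14]) home proj [318.18627802 228.10946814] [404.78653587 264.6863053 ]
knob [ 549.  -124.   137.2] home [ 549.4 -124.1  135. ]
(391, [282.6, 212.9], [261, 209, 45, 9]) (array([-0.4,  0.1, 17. ]), -0.021) (array([-1.7, -0.7, 24.9]), -0.067)
(158, [68.7, 23.6], [59, 20, 22, 10]) (array([135.8, 166.6, 130.8]), 0.804) (array([135.8, 166.6, 130.8]), 0.804)
(48, [60.4, 55.2], [50, 49, 22, 13]) (array([127.5, 192.7, 102.3]), 0.895) (array([127.5, 192.7, 102.3]), 0.895)
(39, [177.6, 212.1], [174, 210, 8, 5]) (array([ 1.1, 94.2, 17. ]), 0.063) (array([-0.3, 90.9, 25. ]), -0.011)
(28, [122.0, 213.5], [119, 212, 7, 4]) (array([  0.8, 152.3,  17. ]), 0.045) (array([ -0.6, 147.5,  25. ]), -0.023)
```

View pics/w6.png

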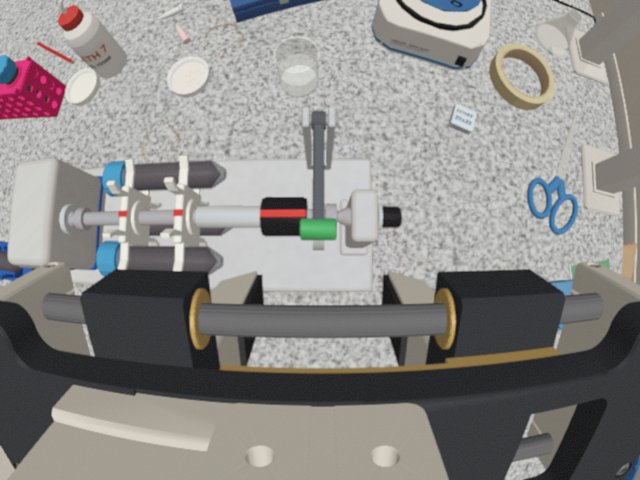

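The wrist view shows the lever level over the disc, with the green knob at (317,229) within 1 px of the home prediction. The red mark at row 213 lies on top of the shaft line and the tooth is in the disc. The lever stopped hard at home, and its triangulated height agrees within 2 mm. Next is the tube.

Run:
```python
from h import *
p,R,o=cur(); Rt=Rlean(0,True,.033); T=np.array([470,322,40.]); delta(p,R,T+[0,0,140],Rt); print(o["joint_positions"].round(2))
```

```text
d [-35.6 451.8 -63.4] w [-0.2853  0.251   1.4735] rows 10.14
[-0.52  0.16  1.78  0.25  0.93  0.81]
```

>>> carry_out:
  plan:
    - {"tx":-3,"ty":37.7,"tz":0,"rx":-0.0238,"ry":0.0209,"rz":0.1228}
    - {"tx":-3,"ty":37.7,"tz":0,"rx":-0.0238,"ry":0.0209,"rz":0.1228}
    - {"tx":-3,"ty":37.7,"tz":0,"rx":-0.0238,"ry":0.0209,"rz":0.1228}
    - {"tx":-3,"ty":37.7,"tz":0,"rx":-0.0238,"ry":0.0209,"rz":0.1228}
    - {"tx":-3,"ty":37.7,"tz":0,"rx":-0.0238,"ry":0.0209,"rz":0.1228}
    - {"tx":-3,"ty":37.7,"tz":0,"rx":-0.0238,"ry":0.0209,"rz":0.1228}
    - {"tx":-3,"ty":37.7,"tz":0,"rx":-0.0238,"ry":0.0209,"rz":0.1228}
    - {"tx":-3,"ty":37.7,"tz":0,"rx":-0.0238,"ry":0.0209,"rz":0.1228}
    - {"tx":-3,"ty":37.7,"tz":-15,"rx":-0.0238,"ry":0.0209,"rz":0.1228}
    - {"tx":-3,"ty":37.7,"tz":-15,"rx":-0.0238,"ry":0.0209,"rz":0.1228}
    - {"tx":-3,"ty":37.7,"tz":-16,"rx":-0.0238,"ry":0.0209,"rz":0.1228}
    - {"tx":-3,"ty":37.7,"tz":-16,"rx":-0.0238,"ry":0.0209,"rz":0.1228}
  gripper: 0.3

```text
time: 18.7
tool_pos: [468.7, 324.3, 178.5]
tcp_rot: [-3.138, 0.003, 1.609]
contact_force: [1.4, -0.4, 0.6]
grip_width: 64.3
finger_force: 0.0
```

>>> carry_out:
  plan:
    - {"tx":0,"ty":0,"tz":0,"rx":0,"ry":0,"rz":0}
    - {"tx":0,"ty":0,"tz":0,"rx":0,"ry":0,"rz":0}

```text
time: 18.9
tool_pos: [468.6, 323.2, 178.8]
tcp_rot: [-3.138, 0.003, 1.605]
contact_force: [0.5, 0.3, 0.2]
grip_width: 64.5
finger_force: 0.0
```

Run:
```python
from h import *
p,R,o=cur(); Rt=Rlean(0,True,.033); T=np.array([470,322,40.]); delta(p,R,T+[0,0,140],Rt); print(p.round(1),o["joint_positions"].round(2))
m=bot.camera_model("wrist"); im=bot.capture("wrist"); cv2.imwrite("pics/w7.png",im[:,:,::-1])
y=np.array([-np.sin(.033),np.cos(.033),0])
for k in (-62.5,0,40.5,62.5): print(k,proj("wrist",T+k*y,m))
for b in blobs(im,(95,150,60),(110,255,255),40)[:4]: print("blue",b,onz("wrist",*b[1],40,m).round(1))
print([ (b[0],b[1],b[2]) for b in blobs(im,(111,150,40),(130,255,255),40)[:4]])
```

```text
d [ 1.4 -1.2  1.2] w [ 0.003  -0.004  -0.0014] rows 0.04
[468.6 323.2 178.8] [ 0.47  0.47  1.47 -0.    1.21  0.44]
-62.5 [325.43888297 296.52119762]
0 [325.67402759 226.49471115]
40.5 [325.79039782 177.24665893]
62.5 [325.83749931 149.84434594]
blue (3530, [322.1, 203.3], [294, 153, 61, 117]) [466.4 341.2  40. ]
blue (643, [625.3, 265.1], [606, 252, 34, 32]) [802.8 292.7  40. ]
blue (140, [362.5, 350.5], [330, 346, 74, 13]) [508.8 204.7  40. ]
[]
```

View pics/w7.png

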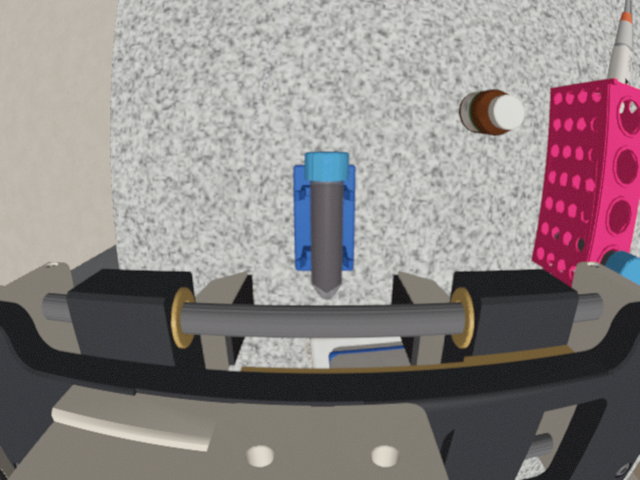

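The wrist view shows the tube with its cap at (326,168) and tip at (326.5,297), within 1–2 px of prediction, so I can descend and grip it.

>>> carry_out:
  plan:
    - {"tx":1.9,"ty":-2,"tz":-30,"rx":0.003,"ry":-0.004,"rz":0}
    - {"tx":0,"ty":0,"tz":-40,"rx":0,"ry":0,"rz":0}
    - {"tx":0,"ty":0,"tz":-40,"rx":0,"ry":0,"rz":0}
    - {"tx":0,"ty":0,"tz":-25,"rx":0,"ry":0,"rz":0}
    - {"tx":0,"ty":0,"tz":-14.5,"rx":0,"ry":0,"rz":0}
    - {"tx":0,"ty":0,"tz":0,"rx":0,"ry":0,"rz":0}
    - {"tx":0,"ty":0,"tz":0,"rx":0,"ry":0,"rz":0}

```text
time: 19.65
tool_pos: [472.2, 320.0, 32.6]
tcp_rot: [3.137, -0.002, 1.602]
contact_force: [0.9, 0.3, 0.1]
grip_width: 64.1
finger_force: 0.0
```

>>> carry_out:
  plan:
    - {"tx":0,"ty":0,"tz":0,"rx":0,"ry":0,"rz":0}
    - {"tx":0,"ty":0,"tz":0,"rx":0,"ry":0,"rz":0}
    - {"tx":0,"ty":0,"tz":0,"rx":0,"ry":0,"rz":0}
    - {"tx":0,"ty":0,"tz":0,"rx":0,"ry":0,"rz":0}
    - {"tx":0,"ty":0,"tz":0,"rx":0,"ry":0,"rz":0}
    - {"tx":0,"ty":0,"tz":0,"rx":0,"ry":0,"rz":0}
    - {"tx":0,"ty":0,"tz":0,"rx":0,"ry":0,"rz":0}
  gripper: 0.8

```text
time: 20.35
tool_pos: [471.5, 320.9, 31.8]
tcp_rot: [3.138, -0.002, 1.604]
contact_force: [-0.2, -0.6, 1.4]
grip_width: 26.3
finger_force: 30.0
```

>>> carry_out:
  plan:
    - {"tx":0,"ty":0,"tz":15,"rx":0,"ry":0,"rz":0}
    - {"tx":0,"ty":0,"tz":30,"rx":0,"ry":0,"rz":0}
    - {"tx":0,"ty":0,"tz":40,"rx":0,"ry":0,"rz":0}
    - {"tx":0,"ty":0,"tz":40,"rx":0,"ry":0,"rz":0}
    - {"tx":0,"ty":0,"tz":40,"rx":0,"ry":0,"rz":0}
    - {"tx":0,"ty":0,"tz":40,"rx":0,"ry":0,"rz":0}
    - {"tx":0,"ty":0,"tz":0,"rx":0,"ry":0,"rz":0}

```text
time: 21.05
tool_pos: [473.7, 322.1, 242.7]
tcp_rot: [3.128, -0.006, 1.604]
contact_force: [0.7, -0.2, -0.2]
grip_width: 26.1
finger_force: 30.0
```

Run:
```python
from h import *
p,R,o=cur(); print(p.round(1),o["tcp_rot"].round(3),o["grip_width"],o["finger_force"],o["joint_positions"].round(2))
m=bot.camera_model("wrist"); im=bot.capture("wrist"); np.savez("w8.npz",im=im,**m)
for b in blobs(im,(95,150,60),(115,255,255),100)[:4]: print("blue",b)
g=p-12*R[:,2]; 
for k in (-62.5,40.5,62.5): print(k,proj("wrist",g+k*R[:,0],m))
C=np.array([562,-92.5,95.])+118*yr+40*zz; Rt=Rlean(0); print("cradle",C); delta(p,R,C+[0,0,80-12],Rt)
```

```text
[473.7 322.1 242.7] [ 3.128 -0.006  1.604] 26.10444134632878 29.998809518292546 [0.46 0.41 1.38 0.   1.34 0.43]
blue (2783, [323.2, 181.9], [279, 155, 87, 61])
blue (752, [570.5, 248.5], [555, 232, 37, 37])
-62.5 [324.15641771 412.02587042]
40.5 [324.44966318 210.00301879]
62.5 [324.45211408 155.00175787]
cradle [549.0461605   24.78681956 135.        ]
d [  75.4 -297.3  -39.7] w [-0.0074  0.0131  0.0766] rows 6.18
```

The tube is gripped at its middle, with the cap end at row 155 exactly as predicted. I'll carry it over the cradle.

>>> carry_out:
  plan:
    - {"tx":9.4,"ty":-37.1,"tz":0,"rx":-0.0009,"ry":0.0016,"rz":0.0096}
    - {"tx":9.4,"ty":-37.1,"tz":0,"rx":-0.0009,"ry":0.0016,"rz":0.0096}
    - {"tx":9.4,"ty":-37.1,"tz":0,"rx":-0.0009,"ry":0.0016,"rz":0.0096}
    - {"tx":9.4,"ty":-37.1,"tz":0,"rx":-0.0009,"ry":0.0016,"rz":0.0096}
    - {"tx":9.4,"ty":-37.1,"tz":0,"rx":-0.0009,"ry":0.0016,"rz":0.0096}
    - {"tx":9.4,"ty":-37.1,"tz":0,"rx":-0.0009,"ry":0.0016,"rz":0.0096}
    - {"tx":9.4,"ty":-37.1,"tz":0,"rx":-0.0009,"ry":0.0016,"rz":0.0096}
    - {"tx":9.4,"ty":-37.1,"tz":0,"rx":-0.0009,"ry":0.0016,"rz":0.0096}
    - {"tx":0,"ty":0,"tz":-18,"rx":0,"ry":0,"rz":0}
    - {"tx":0,"ty":0,"tz":-18,"rx":0,"ry":0,"rz":0}
    - {"tx":0,"ty":0,"tz":0,"rx":0,"ry":0,"rz":0}
    - {"tx":0,"ty":0,"tz":0,"rx":0,"ry":0,"rz":0}

```text
time: 22.3
tool_pos: [546.1, 24.1, 199.7]
tcp_rot: [-3.129, 0.004, 1.681]
contact_force: [0.6, 0.9, -0.9]
grip_width: 26.8
finger_force: 30.0
```

Run:
```python
from h import *
p,R,o=cur(); m=bot.camera_model("wrist"); im=bot.capture("wrist"); cv2.imwrite("pics/w9.png",im[:,:,::-1])
C=np.array([549.1,25.5,135.]); Rt=Rlean(0); print(p.round(1),o["joint_positions"].round(2),o["finger_force"]); delta(p,R,C-[0,0,8],Rt)
print("blue",blobs(im,(95,150,60),(115,255,255),100)[:5])
g=p-8*R[:,2]; print("cap end",proj("wrist",g+62.5*R[:,0],m))
B=np.array([562,-92.2,95.]); 
for b in blobs(im,(0,150,90),(8,255,255),8,roi=(200,0,450,470)): print(b,cyl("wrist",*b[1],m,B,25.),cyl("wrist",*b[1],m,B,17.))
```

```text
[546.1  24.1 199.7] [-0.09  0.41  1.5  -0.01  1.25 -0.2 ] 29.999013422057033
d [  3.    1.4 -72.7] w [ 0.0052 -0.0118 -0.0002] rows 1.46
blue [(6023, [326.7, 177.3], [248, 149, 161, 67])]
cap end [324.56119788 154.83784932]
```

>>> carry_out:
  plan:
    - {"tx":2,"ty":1,"tz":-10,"rx":0.0052,"ry":-0.0118,"rz":0}
    - {"tx":1,"ty":0.4,"tz":-15,"rx":0,"ry":0,"rz":0}
    - {"tx":0,"ty":0,"tz":-15,"rx":0,"ry":0,"rz":0}
    - {"tx":0,"ty":0,"tz":0,"rx":0,"ry":0,"rz":0}
    - {"tx":0,"ty":0,"tz":0,"rx":0,"ry":0,"rz":0}
    - {"tx":0,"ty":0,"tz":0,"rx":0,"ry":0,"rz":0}

```text
time: 22.95
tool_pos: [550.3, 25.5, 161.9]
tcp_rot: [3.137, 0.001, 1.681]
contact_force: [0.3, 0.2, 0.0]
grip_width: 26.3
finger_force: 30.0
```

>>> carry_out:
  plan:
    - {"tx":-1,"ty":0,"tz":-8,"rx":0,"ry":0,"rz":0}
    - {"tx":0,"ty":0,"tz":-8,"rx":0,"ry":0,"rz":0}
    - {"tx":0,"ty":0,"tz":0,"rx":0,"ry":0,"rz":0}
    - {"tx":0,"ty":0,"tz":0,"rx":0,"ry":0,"rz":0}

```text
time: 23.35
tool_pos: [548.4, 25.4, 144.3]
tcp_rot: [3.14, 0.0, 1.681]
contact_force: [0.3, -0.2, -0.5]
grip_width: 26.4
finger_force: 30.0
```

>>> carry_out:
  plan:
    - {"tx":0,"ty":0,"tz":-4,"rx":0,"ry":0,"rz":0}
    - {"tx":0,"ty":0,"tz":-4,"rx":0,"ry":0,"rz":0}
    - {"tx":0,"ty":0,"tz":-4,"rx":0,"ry":0,"rz":0}
    - {"tx":0,"ty":0,"tz":0,"rx":0,"ry":0,"rz":0}

```text
time: 23.75
tool_pos: [548.2, 25.5, 131.9]
tcp_rot: [3.14, 0.0, 1.681]
contact_force: [-0.4, -0.4, -0.9]
grip_width: 26.2
finger_force: 30.0
```

>>> carry_out:
  plan:
    - {"tx":0.6,"ty":0,"tz":-2,"rx":0,"ry":0,"rz":0}
    - {"tx":0,"ty":0,"tz":-1.5,"rx":0,"ry":0,"rz":0}
    - {"tx":0,"ty":0,"tz":0,"rx":0,"ry":0,"rz":0}

```text
time: 24.05
tool_pos: [549.2, 25.4, 129.0]
tcp_rot: [3.139, 0.001, 1.681]
contact_force: [0.0, 0.8, 0.0]
grip_width: 26.1
finger_force: 30.0
```

>>> carry_out:
  plan:
    - {"tx":0,"ty":0,"tz":-1,"rx":0,"ry":0,"rz":0}
    - {"tx":0,"ty":0,"tz":0,"rx":0,"ry":0,"rz":0}

```text
time: 24.25
tool_pos: [549.2, 25.4, 128.1]
tcp_rot: [3.139, 0.001, 1.681]
contact_force: [0.1, 0.3, -0.6]
grip_width: 26.3
finger_force: 30.0
```

>>> carry_out:
  plan:
    - {"tx":0,"ty":0,"tz":-1,"rx":0,"ry":0,"rz":0}
    - {"tx":0,"ty":0,"tz":0,"rx":0,"ry":0,"rz":0}

```text
time: 24.45
tool_pos: [549.2, 25.4, 127.1]
tcp_rot: [3.139, 0.001, 1.681]
contact_force: [0.7, -0.5, -0.8]
grip_width: 26.3
finger_force: 30.0
```

Run:
```python
from h import *
p,R,o=cur(); print(p.round(1),o["contact_force"].round(1)); t=bot.capture("top"); s=bot.capture("scene")
a=t[215:300,270:460]; cv2.imwrite("pics/f1.png",np.hstack([cv2.resize(t[225:285,310:410],(400,240),interpolation=2),cv2.resize(s[190:310,240:440],(400,240),interpolation=2)])[:,:,::-1])
print(blobs(s,(95,150,60),(115,255,255),20,roi=(280,180,380,300)),proj("scene",p-8*R[:,2]+51.5*R[:,0]))
```

```text
[549.2  25.4 127.1] [ 0.7 -0.5 -0.8]
[(234, [296.0, 259.4], [280, 247, 27, 31]), (148, [310.6, 231.2], [305, 223, 13, 18]), (39, [299.8, 187.6], [294, 186, 13, 4]), (34, [313.2, 274.8], [310, 271, 7, 8])] [314.84467174 231.27353306]
```

>>> carry_out:
  plan:
    - {"tx":0,"ty":0,"tz":-1,"rx":0,"ry":0,"rz":0}
    - {"tx":0,"ty":0,"tz":0,"rx":0,"ry":0,"rz":0}

```text
time: 24.75
tool_pos: [549.4, 25.4, 126.7]
tcp_rot: [3.138, 0.001, 1.681]
contact_force: [-0.6, -1.2, 3.3]
grip_width: 26.1
finger_force: 30.0
```

>>> carry_out:
  plan:
    - {"tx":0,"ty":0,"tz":-1,"rx":0,"ry":0,"rz":0}
    - {"tx":0,"ty":0,"tz":0,"rx":0,"ry":0,"rz":0}

```text
time: 24.95
tool_pos: [550.0, 25.4, 126.6]
tcp_rot: [3.137, 0.001, 1.681]
contact_force: [-2.0, -0.0, 9.9]
grip_width: 25.9
finger_force: 30.0
```

The tube touched the cradle floor at the expected height, so I'll release and retreat.

>>> carry_out:
  plan:
    - {"tx":0,"ty":0,"tz":1,"rx":0,"ry":0,"rz":0}
    - {"tx":0,"ty":0,"tz":0,"rx":0,"ry":0,"rz":0}
    - {"tx":0,"ty":0,"tz":0,"rx":0,"ry":0,"rz":0}
    - {"tx":0,"ty":0,"tz":0,"rx":0,"ry":0,"rz":0}
  gripper: 0.5

```text
time: 25.35
tool_pos: [549.1, 25.4, 125.9]
tcp_rot: [3.14, 0.0, 1.681]
contact_force: [0.2, 0.0, -0.0]
grip_width: 45.9
finger_force: 0.0
```

>>> carry_out:
  plan:
    - {"tx":0,"ty":0,"tz":8,"rx":0,"ry":0,"rz":0}
    - {"tx":0,"ty":0,"tz":15,"rx":0,"ry":0,"rz":0}
    - {"tx":0,"ty":0,"tz":30,"rx":0,"ry":0,"rz":0}
    - {"tx":-10,"ty":0,"tz":40,"rx":0,"ry":0,"rz":0}
    - {"tx":-45,"ty":0,"tz":15,"rx":0,"ry":0,"rz":0}
    - {"tx":-45,"ty":0,"tz":10,"rx":0,"ry":0,"rz":0}
    - {"tx":-45,"ty":0,"tz":0,"rx":0,"ry":0,"rz":0}
    - {"tx":0,"ty":0,"tz":0,"rx":0,"ry":0,"rz":0}
    - {"tx":0,"ty":0,"tz":0,"rx":0,"ry":0,"rz":0}

```text
time: 26.25
tool_pos: [404.2, 25.4, 245.2]
tcp_rot: [3.137, 0.001, 1.681]
contact_force: [-0.1, -1.0, -0.0]
grip_width: 46.0
finger_force: 0.0
```

Run:
```python
from h import *
p,R,o=cur(); t=bot.capture("top"); s=bot.capture("scene"); m=bot.camera_model("wrist"); im=bot.capture("wrist"); print(p.round(1),o["contact_force"].round(1))
a=cv2.resize(t[195:305,270:470],(800,440),interpolation=2)
cv2.imwrite("pics/top9.png",t[:,:,::-1]); cv2.imwrite("pics/scene9.png",s[:,:,::-1]); cv2.imwrite("pics/wrist9.png",im[:,:,::-1])
C=np.array([549.1,25.5,135.])
for n,i in(("top",t),("scene",s),("wrist",im)):
    mm=m if n=="wrist" else None
    c=[proj(n,C+k*yr,mm).round(1).tolist() for k in(40.5,51.5,62.5,-62.5)]; print(n,"exp cap front/mid/end, tip",c)
    print([b for b in blobs(i,(95,130,60),(115,255,255),20) if np.hypot(*(np.array(b[1])-c[1]))<80])
print("knob",blobs(s,(45,120,50),(75,255,255),5,roi=(300,150,480,330)),blobs(t,(45,120,50),(75,255,255),5,roi=(400,220,450,290)))
B=np.array([562,-92.2,95.])
for b in blobs(t,(0,150,90),(8,255,255),3,roi=(395,230,435,262)): print("red t",b,cyl("top",*b[1],None,B,17.))
# crop: top (left) and scene (right)
x=np.hstack([cv2.resize(t[215:295,300:440],(392,300) ,interpolation=2),cv2.resize(s[190:310,260:416],(390,300),interpolation=2)]); cv2.imwrite("pics/f2.png",x[:,:,::-1])
```

```text
[404.2  25.4 245.2] [-0.1 -1.  -0. ]
top exp cap front/mid/end, tip [[340.9, 250.7], [335.8, 251.3], [330.6, 251.8], [389.0, 245.8]]
[(411, [335.6, 251.8], [330, 230, 12, 50])]
scene exp cap front/mid/end, tip [[319.4, 232.7], [314.8, 231.3], [310.3, 229.9], [365.7, 247.3]]
[(337, [288.6, 263.3], [252, 247, 57, 34]), (193, [312.7, 229.1], [306, 221, 20, 20]), (163, [300.7, 191.9], [294, 186, 15, 13]), (40, [312.8, 274.8], [308, 271, 8, 8])]
wrist exp cap front/mid/end, tip [[502.5, 203.6], [503.6, 189.9], [504.6, 176.1], [486.6, 320.8]]
[(1515, [510.6, 190.3], [485, 175, 53, 33]), (1380, [448.3, 183.2], [423, 169, 53, 31])]
knob [(188, [405.1, 263.5], [396, 257, 19, 14])] [(78, [430.2, 249.3], [424, 246, 13, 7])]
red t (61, [413.2, 244.9], [405, 243, 18, 5]) (array([-0.1,  0.5, 17. ]), -0.006)
```

I've used my 10 pictures, so I'll check the remaining wrist offset numerically against the neighbouring fixed tube.

Run:
```python
from h import *
m=bot.camera_model("wrist"); im=bot.capture("wrist"); C=np.array([549.1,25.5,135.]); print("cam",(-m["R"].T@m["t"]).round(0))
for nm,c in (("loaded",C),("front",C-40*xr-40*zz)):
    print(nm,proj("wrist",c+51.5*yr,m).round(1),"end",proj("wrist",c+62.5*yr,m).round(1),"tip",proj("wrist",c-62.5*yr,m).round(1))
hsv=cv2.cvtColor(im,cv2.COLOR_RGB2HSV)
k=cv2.inRange(hsv,(95,130,60),(115,255,255)); print([ (np.where(k[r,400:600])[0]+400)[[0,-1]].tolist() for r in (180,190,200) if k[r,400:600].any()])
for r in (230,260,290,305): g=np.where((hsv[r,400:600,2]<95))[0]+400; print(r,[ (int(a[0]),int(a[-1])) for a in np.split(g,np.where(np.diff(g)>2)[0]+1) if len(a)>5])
```

```text
cam [397.  92. 403.]
loaded [503.9 190. ] end [504.9 176.2] tip [486.9 321.1]
front [442.1 182.3] end [442.7 169.6] tip [432.1 304.3]
[[423, 537], [423, 537], [486, 534]]
230 [(425, 434), (452, 459), (488, 500)]
260 [(423, 432), (484, 496)]
290 [(430, 542)]
305 [(400, 425), (436, 550)]
```

The loaded tube has the same offset (+6.7 px) as the fixed front tube (+6.2 px), so it is fully seated and centred. The rotor and lever are unchanged. I'm handing in.

```bash
python3 -c "
from plant import bot
print(bot.close_job())"
```

```text
the job is handed in; nothing more can be done
None
```

I handed the job in with all three steps done in order: rotor turned to its mark, lever locked home with the tooth in the notch, and the tube laid centred in the empty cradle and released, with the arm clear (about 26.5 s of the 72 s used).

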